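# Take the solder reel off its leaning spindle

### The job

The desk lamp's head hangs over the reel stand. Swing the lamp head sideways, at least 15 cm clear of the spindle, then slide the solder reel straight off its leaning spindle without shifting or tipping the stand, and set it down gently, without dropping it, in the free end of the open tray, lying flat on its bottom flange beside the slim bobbin. Leave the lamp swung clear, and leave the bobbin and the cup where they are.

Things in the scene. Friction and masses are not known exactly. Their poses are not given: they have to be found in the camera images.
- reel: Solder reel on the leaning spindle: two black flanges 60 mm in diameter, 5 mm thick, silver winding 55 mm in diameter between; 42 mm high, bore 20 mm (loose on the spindle), 0.2 to 0.4 kg. Grip it across both flanges, fingers pointing down along the spindle. Origin: centre of the bottom flange's underside; z along its axis to the other flange (at the start: up along the spindle).
- stand: Loose dark metal reel stand, 1.6 kg: base 140 x 110 x 14 mm, a pedestal 34 mm in diameter leaning 30 degrees to the stand's -x (roughly to the robot), and in line on it a steel spindle 14 mm in diameter, 64 mm long. Origin: at the table, 5 mm from the base's middle towards -x; z up. The reel rests on the pedestal's end, centred at (0, 0, 62) mm of this frame.
- spindle_tip (a point): Centre of the free end of the leaning spindle, 117 mm above the table. Its z axis points out along the spindle (30 degrees from vertical), its y axis is level. The reel's seat lies 64 mm below it along -z, so 22 mm of spindle stands out above the reel.
- lamp_handle (a point): Point 265 mm above the table on the axis of the lamp head's upright handle stalk: round, aluminium, 14 mm in diameter, from 220 to 276 mm above the table. Under it, centred, the black shade, 84 mm across, 180 to 220 mm above the table. A 12 mm rod, centred 205 mm above the table, runs from the shade to the hinge.
- lamp_hinge (a point): Point on the vertical hinge axis of the lamp arm, 205 mm above the table, at the top of the lamp's post (18 mm in diameter, on a fixed round foot 100 mm across and 18 mm high). The handle stalk is 215 mm from this axis.
- lamp_arm (a joint): Lamp arm angle in rad about the vertical hinge, counterclockwise from above positive; 0: the arm points along the stand's -x, the head over the reel. Range -1.4 to 1.4; a light push (1 to 2 N at the handle) moves it and it stays where it is left.
- tray: Fixed grey open tray, 170 mm (its x) by 240 mm (its y), 22 mm high, walls and floor 5 mm thick. Origin: centre of its underside; z up. The slim bobbin stands near its +y end, the -y end is free.
- bobbin: Slim bobbin of copper wire standing loose in the tray: 40 mm in diameter, 62 mm high. Origin: centre of its underside. Leave it standing.
- mug: White handleless cup, 72 mm across, 90 mm high, on the desk between stand and tray. Origin: centre of its underside. Leave it.
Not all that is in view belongs to the job. What is shaped like the stand but green is not meant. What is shaped like the bobbin but green is not meant.

How it is judged:
By the outcome, as a careful person would: the job done as asked, in the order asked, and still so for the second after the job is handed in, with the robot touching nothing.
It also fails if it takes over 67 s, if anything falls off the work surface, if the arm or the gripper's body presses on something with over 40 N, if the wrist force passes 120 N, or if a joint passes its speed limit or range.

### The arm

A 7-joint arm with a two-finger parallel gripper is mounted at the origin on the work surface. World frame = base frame: x ahead of the robot, y to its left, z up, the work surface at z = 0. Lengths are in m, angles in rad, forces in N, time in s.
With the tool pointing down it reaches from about 0.4 to 0.85 m from the base axis. Payload 4.5 kg.
Tool frame: the origin (TCP) lies between the finger pads; the fingertips stand r.tip_reach ahead of it and the grasp point (between the pads) lies 3 mm ahead of it (r.tip_reach is the distance from the TCP to the fingertips, in m); z points along the fingers, y is the line along which they close (so a half turn about z gives the same grasp; the last joint's range is limited). The gripper opens to 88 mm and grips with 3 to 60 N. Pads are 18 mm wide; open, the fingers measure 123 mm over their backs; the gripper's body (75 mm by 187 mm) begins 45 mm behind the grasp point.
Start: joints at [1.181, 0.689, -0.195, 1.565, 0.157, 0.902, -0.215], TCP at [0.257, -0.57, 0.238] pointing down, gripper open.
Joint ranges: [-3.01, 3.01], [-0.46, 2.08], [-1.47, 1.51], [0.13, 2.56], [-1, 4.14], [0.04, 2.09], [-2.66, 2.66]. Speed limits (rad/s): [2.57, 2.57, 3.14, 3.14, 3.14, 3.14, 3.14].

### API

Orientations are given as a unit quaternion [x, y, z, w].
In Python, from plant import r gives the robot as it stands.
- The arm moves only by the tool step_arm, never from a script. Its argument "motion" is a list of rows, each an object with "dp": the shift along the tool's x, y, z in mm, a list of three; "twist": the turn, a rotation vector about the tool's x, y, z in rad, a list of three; "hand": the opening, from -1 (shut) to 1 (fully open). In form: [{"dp": [dx, dy, dz], "twist": [rx, ry, rz], "hand": hand}, ...]. A call has 1 to 5 rows; each row is the pose to reach, as a shift and turn from the pose commanded when the call began, along the tool's axes at that moment; what a row does not reach only later rows make up. A row lasts 1/8 s, in which the tool goes at most 62.5 mm and 10.7 degrees, less where a joint would pass 70% of its speed; a pose out of reach is approached as far as the arm can. A call with a gripper value outside its range is refused whole. The fingers move at their own pace and stop on an object; "force" is the grip in N (left out, the last holds). Time passes only in rows, so rows that repeat a pose let the fingers close. It gives the time, the measured TCP pose, the force, the opening and the grip force at its end, in the units of the state.
- r.get_state(): the state, without advancing time (a new reading comes with each control period).
- r.snapshot(name): name is "scene" or "side" or "wrist"; returns a dict with "pixels" (400x640x3 uint8, red, green, blue), "depth" (400x640 float32, m along the optical axis (not along the pixel's ray), 0 where there is no reading), "fx", "fy", "cx", "cy" (pixels), "xyz" and "orientation" of the camera in the world; the wrist camera has in their place "mount" (4x4, takes a point from camera to tool coordinates, whose origin is the TCP and whose axes are the flange's). Camera axes: x right, y down, z forward; pixel columns grow to the right and rows downward; lengths in m; the calibration is good to about 2 mm. A picture is of the moment at which its call begins: read the wrist's pose just before it.
- r.finish_job(): hands the job in; it is judged then, once.
Trained networks look in the newest picture that a camera, given by its name, has taken for a name from the list of things; names that differ only in an ending like _2 or _b are one class to them, and where a whole thing is asked for, a point or a joint stands for the part that bears it (a point fixed in the world has none). Each returns a list of dicts, best first, with "score" (0 to 1); they miss things now and then, are a little off and sometimes report something else, mostly with a low value. They report only what shows in the picture. A call takes as long as a camera call. They do not tell look-alikes from the thing itself.
- r.search_frame(camera, thing): "at" ([x, y, z] in m, in the coordinates of the camera as it stood for that picture, good to about 4 mm: the middle of the surface that is visible of it).
The state is a dict: "clock": time; "q": joint angles; "qd": joint speeds; "joint_torque": joint torques, N m; "tool_pos": TCP position; "eef_rot": TCP orientation; "contact_force": force on the tool from outside, world axes, zero at the start; "moment": the same for the moment, N m; "opening": opening from 0.0 (shut) to 1.0 (fully open); "finger_force": force on a finger pad.
Only numpy, scipy, OpenCV 4.12 (cv2) and the standard library are available. Lean on these libraries where they do the work, as an engineer would, in place of code of your own. Each camera call takes 0.05 s, during which the arm holds its last target. There are 200 camera calls.

## Working session

There is one attempt and no reset: what is moved stays moved. The work goes in short steps, Python scripts to look and compute and a tool call to move; the robot and the scene stay as the last step left them, time stands still between calls to the robot, and variables do not carry over. Pictures are saved under pics/ and viewed, at most 10 in all, crops included, and the job is handed in when it is done.

Besides the shell and the picture viewer there is one more tool, called after "Request:" by a JSON object that holds its "name" and its "arguments", one argument or row to a line. step_arm: Moves the arm, as the interface text tells. Its arguments: {"type":"object","properties":{"motion":{"type":"array"},"force":{"type":"number"}},"required":["motion"]}

```bash
mkdir -p pics; cat > h.py <<'E'
import numpy as np, cv2
from scipy.spatial.transform import Rotation as R
from plant import r
def snap(c,name=None):
    st=r.get_state(); s=r.snapshot(c)
    if c=="wrist":
        T=np.eye(4);T[:3,:3]=R.from_quat(st["eef_rot"]).as_matrix();T[:3,3]=st["tool_pos"]
        T=T@np.array(s["mount"])
    else:
        T=np.eye(4);T[:3,:3]=R.from_quat(s["orientation"]).as_matrix() if np.size(s["orientation"])==4 else np.array(s["orientation"]);T[:3,3]=s["xyz"]
    s["T"]=T
    if name: cv2.imwrite(f"pics/{name}.png",s["pixels"][:,:,::-1])
    v,u=np.mgrid[:400,:640];d=s["depth"]
    P=np.stack([(u-s["cx"])/s["fx"]*d,(v-s["cy"])/s["fy"]*d,d],-1)
    s["P"]=P@T[:3,:3].T+T[:3,3]; s["P"][d==0]=np.nan
    return s
def find(c,s,thing):
    return [(np.round(s["T"][:3,:3]@np.array(o["at"])+s["T"][:3,3],4),round(o["score"],2),) for o in r.search_frame(c,thing)]
def proj(s,p):
    q=s["T"][:3,:3].T@(np.array(p)-s["T"][:3,3]);return np.round([s["fx"]*q[0]/q[2]+s["cx"],s["fy"]*q[1]/q[2]+s["cy"]])
E
python3 - <<'E'
from h import *
print(r.get_state()["eef_rot"], r.tip_reach, r.get_state()["opening"])
for c in("scene","side"):
    s=snap(c,c+"0"); print(c,s["T"].round(3).tolist())
    for t in["reel","stand","spindle_tip","lamp_handle","lamp_hinge","tray","bobbin","mug"]:
        print(t,[(p.tolist(),k,proj(s,p).tolist()) for p,k in find(c,s,t)])
E
```

```text
[ 9.77619387e-01  2.10379403e-01 -2.59451237e-04 -8.79848295e-04] 0.022 1.0007837212316926
scene [[0.083, 0.665, -0.742, 1.323], [0.997, -0.061, 0.057, -0.034], [-0.007, -0.744, -0.668, 0.898], [0.0, 0.0, 0.0, 1.0]]
reel [([0.5607, -0.2539, 0.0919], 0.7, [225.0, 238.0])]
stand [([0.3884, -0.3386, 0.016], 0.9, [209.0, 217.0]), ([0.5881, -0.2524, 0.0155], 0.63, [229.0, 263.0])]
spindle_tip [([0.5802, -0.2525, 0.015], 0.68, [230.0, 261.0]), ([0.3929, -0.3335, 0.0106], 0.59, [211.0, 219.0])]
lamp_handle [([0.5321, -0.3007, 0.2059], 0.57, [201.0, 203.0]), ([0.7085, -0.3118, 0.1474], 0.3, [191.0, 269.0])]
lamp_hinge [([0.7111, -0.31, 0.1438], 0.86, [192.0, 271.0]), ([0.5371, 0.2197, 0.0028], 0.7, [385.0, 242.0]), ([0.647, 0.0045, 0.0627], 0.49, [318.0, 262.0])]
tray [([0.5382, 0.2183, 0.0016], 0.86, [384.0, 243.0])]
bobbin [([0.5652, 0.306, 0.0481], 0.73, [417.0, 237.0]), ([0.5451, 0.3994, 0.0453], 0.51, [445.0, 231.0])]
mug [([0.6457, 0.003, 0.0592], 0.71, [318.0, 263.0]), ([0.5356, -0.3032, 0.2056], 0.59, [200.0, 204.0])]
side [[-0.681, -0.518, 0.517, -0.289], [-0.732, 0.467, -0.497, 0.82], [0.016, -0.717, -0.697, 1.264], [0.0, 0.0, 0.0, 1.0]]
reel [([0.5391, -0.2417, 0.094], 0.53, [375.0, 175.0])]
stand [([0.3554, -0.3384, 0.0116], 0.97, [431.0, 207.0]), ([0.5424, -0.247, 0.0137], 0.73, [373.0, 191.0])]
spindle_tip [([0.3518, -0.3361, 0.0152], 0.74, [431.0, 207.0]), ([0.5426, -0.2506, 0.0178], 0.67, [374.0, 190.0])]
lamp_handle [([0.4991, -0.2912, 0.209], 0.84, [397.0, 149.0])]
lamp_hinge [([0.6719, -0.301, 0.1901], 0.55, [361.0, 129.0])]
tray [([0.5205, 0.2199, 0.0081], 0.64, [276.0, 265.0])]
bobbin [([0.5446, 0.3156, 0.0531], 0.69, [246.0, 267.0]), ([0.5207, 0.4087, 0.0469], 0.5, [225.0, 291.0])]
mug [([0.627, 0.0089, 0.0598], 0.76, [304.0, 203.0])]
```

```bash
cd pics; python3 -c "
import cv2,numpy as np
cv2.imwrite('both.png',np.hstack([cv2.imread('scene0.png'),cv2.imread('side0.png')])[:, :] if 0 else cv2.resize(np.vstack([cv2.imread('scene0.png'),cv2.imread('side0.png')]),(480,600)))"
```

```text
(no output)
```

View pics/scene0.png

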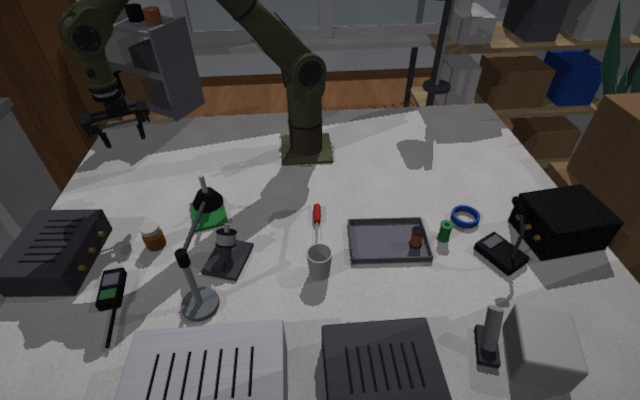

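View pics/side0.png

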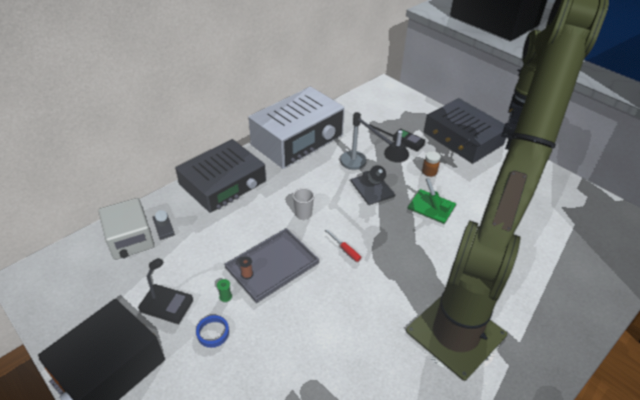

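The scene view shows the stand with the reel at px (228,250), the lamp head at (205,200) over the stand side with its post at (192,285), the tray at (388,240) with the bobbin at (416,237), and the cup at (319,262). The green stand at (208,212) and the green bobbin at (445,231) are decoys. Next I refine these positions from the depth clouds.

```bash
cat > m.py <<'E'
from h import *
def circ(P):
    A=np.c_[2*P,np.ones(len(P))];c=np.linalg.lstsq(A,(P**2).sum(1),rcond=None)[0];return c[:2],np.sqrt(c[2]+c[:2]@c[:2])
C=[];K=[]
for c in("scene","side"):
    s=snap(c);C.append(s["P"].reshape(-1,3));K.append(s["pixels"].reshape(-1,3))
for i,n in enumerate(("scene","side")):
    P=C[i];k=K[i].astype(int)
    def sel(x,y,z): return (P[:,0]>x[0])&(P[:,0]<x[1])&(P[:,1]>y[0])&(P[:,1]<y[1])&(P[:,2]>z[0])&(P[:,2]<z[1])
    q=P[sel((.4,.62),(-.42,-.15),(.228,.29))];print(n,"stalk",len(q),q.mean(0).round(4) if len(q) else"", q.max(0).round(4) if len(q) else"")
    q=P[sel((.4,.6),(-.42,-.15),(.185,.222))];print("shade",len(q),q.min(0).round(3),q.max(0).round(3))
    q=P[sel((.62,.8),(-.42,-.2),(.04,.19))];print("post",len(q),q.mean(0).round(4))
    q=P[sel((.62,.8),(-.42,-.2),(.012,.024))];print("foot",len(q),circ(q[:,:2]) if len(q) else"",q.min(0).round(3),q.max(0).round(3))
    for nm,x,y,z in(("standbase",(.45,.68),(-.36,-.15),(.010,.018)),("tray",(.38,.7),(.05,.4),(.017,.026)),):
        q=P[sel(x,y,z)]; print(nm,len(q),cv2.minAreaRect((q[:,:2]*1000).astype(np.float32)))
    q=P[sel((.45,.65),(-.34,-.17),(.05,.135))];print("reel cloud",len(q),q.min(0).round(3),q.max(0).round(3))
    q=q[q[:,2]>.108];print(" tip",q.round(3).tolist()[:8])
    q=P[sel((.45,.65),(.25,.35),(.03,.07))];print("bob",len(q),q.min(0).round(3),q.max(0).round(3))
    q=P[sel((.55,.7),(-.06,.07),(.03,.1))];print("mug",len(q),q.min(0).round(3),q.max(0).round(3))
E
python3 m.py; python3 -c "
import cv2
a=cv2.imread('pics/scene0.png')[160:330,140:300];b=cv2.imread('pics/side0.png')[100:270,320:480]
import numpy as np
cv2.imwrite('pics/crop.png',cv2.resize(np.hstack([a,b]),(800,425),interpolation=cv2.INTER_CUBIC))"
```

```text
scene stalk 91 [ 0.5061 -0.2924  0.2546] [ 0.5115 -0.2861  0.2769]
shade 579 [ 0.481 -0.334  0.185] [ 0.598 -0.252  0.222]
post 309 [ 0.7216 -0.3173  0.1197]
foot 939 (array([ 0.68985193, -0.30106642]), np.float64(0.054537506789269476)) [ 0.62  -0.369  0.012] [ 0.766 -0.224  0.024]
standbase 906 ((593.2979736328125, -271.5014953613281), (111.23442077636719, 203.8959197998047), 72.87395477294922)
tray 441 ((533.6672973632812, 254.03128051757812), (292.4156799316406, 174.5843963623047), 87.0509033203125)
reel cloud 456 [ 0.517 -0.287  0.05 ] [ 0.584 -0.225  0.121]
 tip [[0.528, -0.257, 0.117], [0.532, -0.253, 0.121], [0.529, -0.251, 0.118], [0.53, -0.248, 0.119], [0.528, -0.245, 0.117], [0.533, -0.256, 0.118], [0.531, -0.254, 0.116], [0.535, -0.25, 0.12]]
bob 186 [0.536 0.29  0.03 ] [0.575 0.329 0.07 ]
mug 649 [ 0.598 -0.028  0.03 ] [0.671 0.041 0.093]
side stalk 56 [ 0.4988 -0.2915  0.2556] [ 0.507  -0.2826  0.2798]
shade 393 [ 0.458 -0.324  0.186] [ 0.6   -0.246  0.222]
post 167 [ 0.7095 -0.3162  0.1183]
foot 330 (array([ 0.68674166, -0.29538359]), np.float64(0.05048113519730058)) [ 0.621 -0.368  0.012] [ 0.763 -0.225  0.024]
standbase 533 ((569.2992553710938, -264.3167724609375), (113.677978515625, 252.9873046875), 72.6622543334961)
tray 482 ((531.458984375, 249.9482421875), (287.91485595703125, 175.59117126464844), 86.45921325683594)
reel cloud 286 [ 0.509 -0.286  0.05 ] [ 0.58  -0.222  0.125]
 tip [[0.562, -0.259, 0.112], [0.561, -0.263, 0.11], [0.558, -0.264, 0.111], [0.555, -0.267, 0.111], [0.552, -0.269, 0.112], [0.553, -0.275, 0.109], [0.55, -0.277, 0.11], [0.545, -0.276, 0.113]]
bob 164 [0.524 0.29  0.031] [0.575 0.347 0.07 ]
mug 468 [ 0.594 -0.03   0.03 ] [0.671 0.045 0.097]
```

View pics/crop.png

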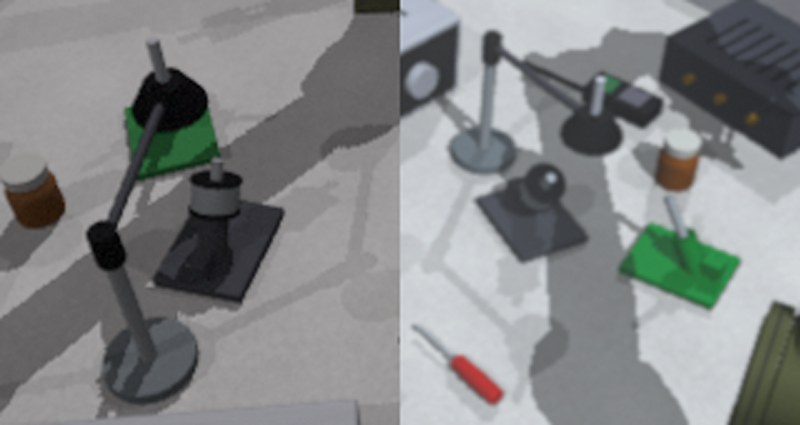

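The crop confirms the lamp is turned about +10° from the stand's -x axis: handle at about (0.502,-0.293), hinge at about (0.717,-0.317). I'll swing it to -y, away from the tray. First the fingers go around the stalk.

Request:
{"name": "step_arm", "arguments": {
  "motion": [
    {"dp":[50,-40,-10],"twist":[0,0,0],"hand":1},
    {"dp":[100,-80,-17],"twist":[0,0,0],"hand":1},
    {"dp":[145,-120,-17],"twist":[0,0,0],"hand":1},
    {"dp":[180,-152,-17],"twist":[0,0,0],"hand":1},
    {"dp":[200,-152,-17],"twist":[0,0,0],"hand":1}
  ],
  "force": 5
}}

```text
clock: 1.62
tool_pos: [0.3779, -0.3456, 0.2556]
eef_rot: [0.977, 0.213, 0.0, -0.001]
contact_force: [-0.4, -0.9, 0.8]
opening: 1.001
finger_force: 0.0
```

Request:
{"name": "step_arm", "arguments": {
  "motion": [
    {"dp":[40,0,0],"twist":[0,0,0],"hand":1},
    {"dp":[80,0,0],"twist":[0,0,0],"hand":1},
    {"dp":[115,0,0],"twist":[0,0,0],"hand":1},
    {"dp":[137,0,0],"twist":[0,0,0],"hand":1},
    {"dp":[137,0,0],"twist":[0,0,0],"hand":1}
  ]
}}

```text
clock: 2.25
tool_pos: [0.5028, -0.2923, 0.255]
eef_rot: [0.977, 0.211, 0.0, 0.0]
contact_force: [0.0, 0.1, 0.6]
opening: 0.999
finger_force: 0.0
```

```bash
python3 - <<'E'
from h import *
st=r.get_state();print(st)
s=snap("wrist","w1");snap("side","s1")
print(find("wrist",s,"lamp_handle"))
P=s["P"].reshape(-1,3);q=P[(P[:,2]>.225)&(P[:,2]<.285)&(abs(P[:,0]-.5)<.05)&(abs(P[:,1]+.29)<.05)];print(len(q),q.mean(0) if len(q) else 0)
a=cv2.imread("pics/w1.png");b=cv2.imread("pics/s1.png")[60:260,300:620]
cv2.imwrite("pics/c1.png",cv2.resize(np.vstack([a,cv2.resize(b,(640,400))]),(480,600)))
E
```

```text
{'clock': 2.25, 'q': array([ 0.5490478 ,  0.60953501, -0.17204247,  1.68201297,  0.1293144 ,
        0.86072715, -0.82238553]), 'qd': array([ 0.03407012, -0.01757509,  0.03313365,  0.04635684,  0.01088745,
        0.00530691,  0.00960308]), 'joint_torque': array([ -1.20757531, -48.16381216,  -1.40643954, -15.50872743,
        -0.13633108,  -0.13171222,  -0.0918076 ]), 'tool_pos': array([ 0.50281287, -0.29225019,  0.25499135]), 'eef_rot': array([9.77463806e-01, 2.11102938e-01, 2.37118545e-04, 3.44110909e-05]), 'contact_force': array([0.02764619, 0.11798352, 0.58179743]), 'moment': array([ 0.00356298,  0.01874639, -0.00179928]), 'finger_force': 0.0, 'opening': 0.998897861183831}
[(array([ 0.5221, -0.2957,  0.2101]), 0.57)]
6187 [ 0.50843908 -0.29456198  0.26745775]
```

View pics/c1.png

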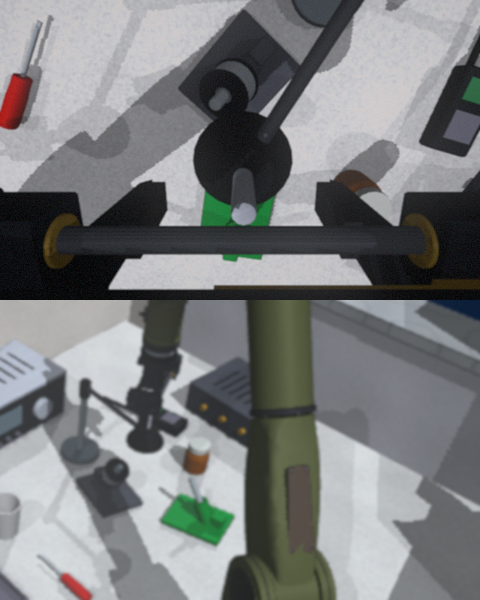

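The stalk sits between the open fingers in the wrist view, at about px (243,195) of the picture. I'll grip it lightly and swing.

Request:
{"name": "step_arm", "arguments": {
  "motion": [
    {"dp":[0,0,0],"twist":[0,0,0],"hand":-1},
    {"dp":[0,0,0],"twist":[0,0,0],"hand":-1},
    {"dp":[0,0,0],"twist":[0,0,0],"hand":-1},
    {"dp":[0,0,0],"twist":[0,0,0],"hand":-1},
    {"dp":[0,0,0],"twist":[0,0,0],"hand":-1}
  ],
  "force": 6
}}

```text
clock: 3.02
tool_pos: [0.5017, -0.2926, 0.2552]
eef_rot: [0.978, 0.21, -0.0, 0.0]
contact_force: [1.1, 0.4, 0.6]
opening: 0.457
finger_force: 0.0
```

Request:
{"name": "step_arm", "arguments": {
  "motion": [
    {"dp":[-9,19,0],"twist":[0,0,0],"hand":-1},
    {"dp":[-18,39,0],"twist":[0,0,0],"hand":-1},
    {"dp":[-24,57,0],"twist":[0,0,0],"hand":-1},
    {"dp":[-28,76,0],"twist":[0,0,0],"hand":-1},
    {"dp":[-30,94,0],"twist":[0,0,0],"hand":-1}
  ]
}}

```text
clock: 3.65
tool_pos: [0.5117, -0.3938, 0.2549]
eef_rot: [0.978, 0.209, -0.001, 0.0]
contact_force: [-0.6, 1.2, 0.0]
opening: 0.154
finger_force: 6.0
```

Request:
{"name": "step_arm", "arguments": {
  "motion": [
    {"dp":[-1,19,0],"twist":[0,0,0],"hand":-1},
    {"dp":[0,38,0],"twist":[0,0,0],"hand":-1},
    {"dp":[3,56,0],"twist":[0,0,0],"hand":-1},
    {"dp":[7,75,0],"twist":[0,0,0],"hand":-1},
    {"dp":[13,92,0],"twist":[0,0,0],"hand":-1}
  ]
}}

```text
clock: 4.28
tool_pos: [0.5615, -0.4726, 0.255]
eef_rot: [0.978, 0.209, -0.001, 0.001]
contact_force: [-1.6, -0.0, 0.4]
opening: 0.154
finger_force: 6.0
```

Request:
{"name": "step_arm", "arguments": {
  "motion": [
    {"dp":[6,14,0],"twist":[0,0,0],"hand":-1},
    {"dp":[11,24,0],"twist":[0,0,0],"hand":-1},
    {"dp":[11,24,0],"twist":[0,0,0],"hand":-1},
    {"dp":[11,24,0],"twist":[0,0,0],"hand":-1}
  ]
}}

```text
clock: 4.78
tool_pos: [0.5809, -0.4891, 0.255]
eef_rot: [0.978, 0.209, -0.001, 0.001]
contact_force: [-2.2, -4.0, -0.2]
opening: 0.155
finger_force: 6.0
```

Request:
{"name": "step_arm", "arguments": {
  "motion": [
    {"dp":[0,0,0],"twist":[0,0,0],"hand":1},
    {"dp":[0,0,0],"twist":[0,0,0],"hand":1},
    {"dp":[0,0,0],"twist":[0,0,0],"hand":1},
    {"dp":[0,0,0],"twist":[0,0,0],"hand":1},
    {"dp":[0,0,0],"twist":[0,0,0],"hand":1}
  ]
}}

```text
clock: 5.4
tool_pos: [0.5827, -0.4863, 0.2553]
eef_rot: [0.978, 0.21, 0.0, -0.0]
contact_force: [0.3, -0.4, -0.6]
opening: 0.699
finger_force: 0.0
```

Request:
{"name": "step_arm", "arguments": {
  "motion": [
    {"dp":[0,0,-20],"twist":[0,0,0],"hand":1},
    {"dp":[0,0,-50],"twist":[0,0,0],"hand":1},
    {"dp":[0,0,-80],"twist":[0,0,0],"hand":1},
    {"dp":[-40,-30,-80],"twist":[0,0,0],"hand":1},
    {"dp":[-85,-60,-80],"twist":[0,0,0],"hand":1}
  ]
}}

```text
clock: 6.02
tool_pos: [0.4801, -0.4662, 0.3354]
eef_rot: [0.977, 0.211, 0.001, 0.001]
contact_force: [0.3, -0.1, 0.5]
opening: 0.999
finger_force: 0.0
```

Request:
{"name": "step_arm", "arguments": {
  "motion": [
    {"dp":[-20,-40,0],"twist":[0,0,0],"hand":1},
    {"dp":[-40,-80,0],"twist":[0,0,0],"hand":1},
    {"dp":[-60,-120,0],"twist":[0,0,0],"hand":1},
    {"dp":[-75,-150,0],"twist":[0,0,0],"hand":1},
    {"dp":[-75,-150,0],"twist":[0,0,0],"hand":1}
  ]
}}

```text
clock: 6.65
tool_pos: [0.3486, -0.3597, 0.3358]
eef_rot: [0.978, 0.21, -0.0, -0.0]
contact_force: [0.6, -0.4, 0.3]
opening: 0.998
finger_force: 0.0
```

```bash
cat > m2.py <<'E'
from h import *
import sys
st=r.get_state();print(st["clock"],st["tool_pos"].round(4),st["eef_rot"].round(4))
for n in("scene","side","wrist"):
    s=snap(n,n+"2");P=s["P"].reshape(-1,3);k=s["pixels"].reshape(-1,3).astype(int)
    for t in("reel","stand","lamp_handle"): print(n,t,[(p.tolist(),a,proj(s,p).tolist()) for p,a in find(n,s,t)])
    def sel(x,y,z): return (P[:,0]>x[0])&(P[:,0]<x[1])&(P[:,1]>y[0])&(P[:,1]<y[1])&(P[:,2]>z[0])&(P[:,2]<z[1])
    m=sel((.47,.66),(-.34,-.17),(.008,.02))&(k.max(1)<75)
    q=P[m][:,:2]; c=np.median(q,0); q=q[np.linalg.norm(q-c,axis=1)<.095]
    print("base",len(q),cv2.minAreaRect((q*1000).astype(np.float32)), np.mean(q,0).round(4))
    q=P[sel((.40,.62),(-.34,-.17),(.05,.135))];np.save(f"/tmp/r_{n}.npy",q);print("reel",len(q))
    q=P[sel((.52,.66),(-.56,-.42),(.235,.285))];print("stalk",len(q),q.mean(0).round(3) if len(q) else "")
    for nm,x,y,z in(("tray",(.42,.65),(.08,.36),(.017,.026)),):
        q=P[sel(x,y,z)]; print(nm,len(q),cv2.minAreaRect((q[:,:2]*1000).astype(np.float32)) if len(q)>9 else"")
E
python3 m2.py
```

```text
6.65 [ 0.3486 -0.3597  0.3358] [ 9.777e-01  2.101e-01 -5.000e-04 -1.000e-04]
scene reel [([0.5599, -0.2508, 0.0928], 0.84, [226.0, 238.0]), ([0.5775, -0.2535, 0.0132], 0.44, [230.0, 261.0])]
scene stand [([0.3725, -0.3454, 0.0147], 0.91, [208.0, 214.0]), ([0.5846, -0.2511, 0.0172], 0.89, [230.0, 262.0])]
scene lamp_handle [([0.61, -0.4672, 0.208], 0.78, [129.0, 227.0])]
base 919 ((562.2533569335938, -260.0110778808594), (108.03677368164062, 142.90914916992188), 71.4948959350586) [ 0.5774 -0.2547]
reel 456
stalk 92 [ 0.585 -0.486  0.259]
tray 424 ((533.8311767578125, 228.14096069335938), (240.17697143554688, 175.94114685058594), 86.78827667236328)
side reel [([0.5378, -0.2412, 0.0933], 0.69, [375.0, 176.0])]
side stand [([0.5412, -0.2469, 0.0131], 0.95, [373.0, 191.0]), ([0.3517, -0.3408, 0.0144], 0.59, [432.0, 206.0])]
side lamp_handle [([0.5839, -0.4603, 0.2077], 0.95, [410.0, 118.0])]
base 380 ((543.4337768554688, -258.371826171875), (96.78089904785156, 143.00775146484375), 52.75011444091797) [ 0.5376 -0.245 ]
reel 288
stalk 48 [ 0.578 -0.487  0.258]
tray 472 ((531.0089111328125, 227.314697265625), (244.04278564453125, 177.1714630126953), 86.79611206054688)
wrist reel []
wrist stand [([0.3666, -0.3434, 0.0121], 0.92, [315.0, 139.0]), ([0.4988, -0.2798, 0.0031], 0.86, [311.0, 16.0])]
wrist lamp_handle [([0.5497, -0.4926, 0.1939], 0.84, [601.0, 18.0])]
base 1271 ((494.61273193359375, -278.33544921875), (38.04981231689453, 79.22391510009766), 24.089330673217773) [ 0.5006 -0.2779]
reel 0
stalk 0 
tray 0
```

View pics/wrist2.png

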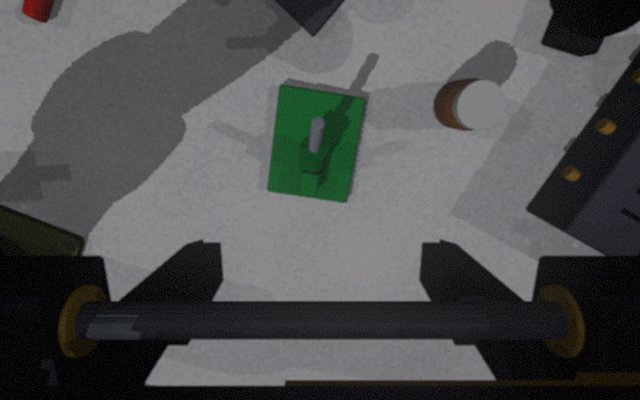

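The wrist view shows only the green decoy stand, at px (315,145). The lamp is clear at (0.582,-0.487). Next I compute the tilted pre-grasp pose.

```bash
cat >> h.py <<'E'
def frame(z,y):
    z=np.array(z,float);z/=np.linalg.norm(z);y=np.array(y,float);y-=z*(y@z);y/=np.linalg.norm(y)
    return np.c_[np.cross(y,z),y,z]
def go(p,Rm,p0=None,R0=None):
    st=r.get_state();R0=R.from_quat(st["eef_rot"]).as_matrix() if R0 is None else R0;p0=st["tool_pos"] if p0 is None else p0
    w=R.from_matrix(R0.T@Rm).as_rotvec();print("dp",(R0.T@(np.array(p)-p0)*1000).round(1),"twist",w.round(3),"deg",np.degrees(np.linalg.norm(w)).round(1))
E
python3 - <<'E'
from h import *
a=np.radians(-18.5);ex=np.array([np.cos(a),np.sin(a),0]);u=-.5*ex+np.array([0,0,.866])
seat=np.array([.557,-.258,.062]);print(u.round(3),seat+.064*u)
y=[np.sin(a),-np.cos(a),0]
go(seat+.2*u,frame(-u,y))
E
```

```text
[-0.474  0.159  0.866] [ 0.52665364 -0.24784625  0.117424  ]
dp [157.1 -76.8  99.9] twist [-0.195  0.499  0.729] deg 51.9
```

Request:
{"name": "step_arm", "arguments": {
  "motion": [
    {"dp":[31,-15,20],"twist":[-0.039,0.1,0.146],"hand":1},
    {"dp":[63,-31,40],"twist":[-0.078,0.2,0.292],"hand":1},
    {"dp":[94,-46,60],"twist":[-0.117,0.3,0.437],"hand":1},
    {"dp":[125,-61,80],"twist":[-0.156,0.4,0.583],"hand":1},
    {"dp":[157,-77,100],"twist":[-0.195,0.499,0.729],"hand":1}
  ],
  "force": 25
}}

```text
clock: 7.88
tool_pos: [0.4478, -0.2427, 0.2567]
eef_rot: [0.971, -0.108, 0.21, 0.029]
contact_force: [0.9, 0.3, 0.5]
opening: 1.0
finger_force: 0.0
```

Request:
{"name": "step_arm", "arguments": {
  "motion": [
    {"dp":[0,0,0],"twist":[0,0,0],"hand":1},
    {"dp":[0,0,0],"twist":[0,0,0],"hand":1}
  ]
}}

```text
clock: 8.12
tool_pos: [0.4511, -0.2476, 0.26]
eef_rot: [0.97, -0.107, 0.214, 0.033]
contact_force: [-0.3, -0.9, -0.5]
opening: 1.002
finger_force: 0.0
```

```bash
cat > fit.py <<'E'
from h import *
from scipy.optimize import least_squares
def sdf(r_,z,R0,z0,z1):
    dr=abs(r_)-R0;dz=np.maximum(z0-z,z-z1);return np.where((dr>0)&(dz>0),np.hypot(np.maximum(dr,0),np.maximum(dz,0)),np.maximum(dr,dz))
def res(p,P):
    a,t=p[3],p[4];u=np.array([-np.sin(t)*np.cos(a),-np.sin(t)*np.sin(a),np.cos(t)])
    d=P-p[:3];z=d@u;rr=np.linalg.norm(d-np.outer(z,u),axis=1)
    D=np.min([sdf(rr,z,.03,0,.005),sdf(rr,z,.0275,.005,.037),sdf(rr,z,.03,.037,.042),sdf(rr,z,.007,.042,.064),sdf(rr,z,.017,-.05,0)],0)
    return D
def fit(P,p0,freetilt=True):
    f=lambda p:np.r_[res(p,P),30*(p[4]-np.radians(30))*.003*np.sqrt(len(P))]
    p=np.array(p0)
    for _ in range(3):
        o=least_squares(lambda p:f(p),p,loss="soft_l1",f_scale=.002);p=o.x
    return p,np.median(abs(res(p,P)))
if __name__=="__main__":
    st=r.get_state();print(st["tool_pos"].round(4),st["eef_rot"].round(4))
    p0=[.557,-.258,.062,np.radians(-18.5),np.radians(30)]
    A=[]
    for n in("scene","side","wrist"):
        s=snap(n,n+"3");P=s["P"].reshape(-1,3)
        q=P[~np.isnan(P[:,0])];d=q-np.array([.535,-.25,.085]);q=q[(np.linalg.norm(d,axis=1)<.07)&(q[:,2]>.04)]
        q=q[abs(res(np.array(p0),q))<.012]
        if len(q)>30:
            q=q[::max(1,len(q)//500)];A.append(q);p,e=fit(q,p0);print(n,len(q),p[:3].round(4),np.degrees(p[3:]).round(1),e.round(4))
    p,e=fit(np.vstack(A),p0);print("all",p[:3].round(4),np.degrees(p[3:]).round(1),e)
E
python3 fit.py
```

```text
[ 0.4511 -0.2476  0.26  ] [ 0.9704 -0.1067  0.2142  0.0327]
scene 501 [ 0.5563 -0.2605  0.0611] [-16.8  30. ] 0.0009
side 289 [ 0.554  -0.2615  0.0653] [-17.5  30. ] 0.0013
wrist 567 [ 0.5565 -0.2587  0.06  ] [-18.  30.] 0.0004
all [ 0.5564 -0.2607  0.0608] [-17.1  30. ] 0.0008446251825258502
```

View pics/wrist3.png

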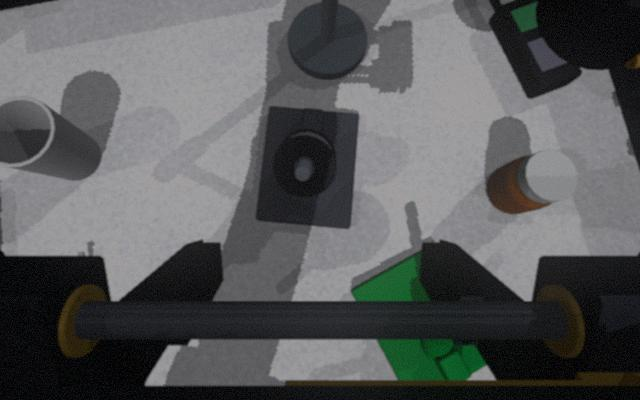

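The wrist view shows the reel at px (303,165) on the dark stand. The arm stopped a little short, so I correct to the pre-grasp pose.

```bash
cat > pg.py <<'E'
from h import *
import sys
a=np.radians(-17.6);ex=np.array([np.cos(a),np.sin(a),0]);u=-.5*ex+np.array([0,0,.866])
seat=np.array([.5563,-.2595,.0612]);y=[np.sin(a),-np.cos(a),0];G=frame(-u,y)
if __name__=="__main__":
    print(r.get_state()["q"].round(2))
    for d in map(float,sys.argv[1:]): go(seat+d*u,G)
E
python3 pg.py .15
```

```text
[ 0.57  0.41 -0.14  2.26 -0.48  0.05 -0.87]
dp [ -1.  -19.4  75. ] twist [-0.023  0.087  0.081] deg 6.9
```

q6 is at its limit (0.05), so the wrist branch matters. I'll fit a small kinematic model to check which joint solutions can reach the grasp.

```bash
cat > kin.py <<'E'
from h import *
from scipy.optimize import least_squares
import itertools
LO=np.array([-3.01,-.46,-1.47,.13,-1,.04,-2.66]);HI=np.array([3.01,2.08,1.51,2.56,4.14,2.09,2.66])
def fk(q,S,L,off):
    Rm=np.eye(3);p=np.array([0,0,L[0]])
    for i in range(7):
        Rm=Rm@R.from_euler("zyzyzyz"[i],S[i]*q[i]).as_matrix()
        if i in(2,4,6): p=p+Rm@[0,0,L[{2:1,4:2,6:3}[i]]]
    return p,Rm@R.from_euler("z",off).as_matrix()
D=[([1.181,.689,-.195,1.565,.157,.902,-.215],[.257,-.57,.238],[.97762,.21038,-.00026,-.00088]),
([.5490478,.60953501,-.17204247,1.68201297,.1293144,.86072715,-.82238553],[.50281,-.29225,.25499],[.977464,.211103,.000237,.000034])]
if __name__=="__main__":
    st=r.get_state();D.append((st["q"],st["tool_pos"],st["eef_rot"]));best=[]
    for s in itertools.product((1,-1),repeat=7):
        if s[1]!=1: continue
        def f(x):
            e=[]
            for q,p,o in D:
                P,M=fk(q,s,x[:4],x[4]);e+=[P-p,.3*R.from_matrix(R.from_quat(o).as_matrix().T@M).as_rotvec()]
            return np.concatenate(e)
        for o in(0,1.57,3.14,-1.57):
            z=least_squares(f,[.3,.35,.35,.25,o]);best.append((z.cost,s,z.x))
    best.sort(key=lambda b:b[0])
    for b in best[:3]: print(b)
    import pickle;pickle.dump(best[0],open("kin.pkl","wb"))
E
python3 kin.py; python3 -c "
from plant import r;print([a for a in dir(r) if a[0]!='_'])"
```

```text
(np.float64(0.0016870592241535207), (-1, 1, -1, 1, -1, 1, -1), array([0.0752242 , 0.72140586, 0.22507675, 0.27420826, 1.57075562]))
(np.float64(0.001687059224153523), (-1, 1, -1, 1, -1, 1, -1), array([0.07522421, 0.72140586, 0.22507675, 0.27420826, 1.57075562]))
(np.float64(0.001687059224153528), (-1, 1, -1, 1, -1, 1, -1), array([0.0752242 , 0.72140586, 0.22507675, 0.27420826, 1.57075562]))
['Unreachable', 'finish_job', 'get_state', 'search_frame', 'snapshot', 'tip_reach']
```

```bash
cat > kin.py <<'E'
from h import *
from scipy.optimize import least_squares
import pickle,os,sys
LO=np.array([-3.01,-.46,-1.47,.13,-1,.04,-2.66]);HI=np.array([3.01,2.08,1.51,2.56,4.14,2.09,2.66])
S=(-1,1,-1,1,-1,1,-1)
X0=np.array([.267,.293,.3425,.25,.0525,.0775,.076])
def fk(q,L,off=np.pi/2):
    Rm=np.eye(3);p=np.array([0,0,L[0]])
    T={2:[L[4],0,L[1]],3:[-L[4],0,0],4:[0,0,L[2]],5:[L[6],0,L[3]]}
    T[3]=[-L[5],0,0]
    for i in range(7):
        Rm=Rm@R.from_euler("zyzyzyz"[i],S[i]*q[i]).as_matrix()
        if i in T: p=p+Rm@T[i]
    return p,Rm@R.from_euler("z",off).as_matrix()
D=pickle.load(open("D.pkl","rb")) if os.path.exists("D.pkl") else [(np.array([1.181,.689,-.195,1.565,.157,.902,-.215]),np.array([.257,-.57,.238])),(np.array([.5490478,.60953501,-.17204247,1.68201297,.1293144,.86072715,-.82238553]),np.array([.50281,-.29225,.25499]))]
def calib():
    st=r.get_state();D.append((st["q"],st["tool_pos"]));pickle.dump(D,open("D.pkl","wb"));out=[]
    for s in np.array(np.meshgrid([1,-1],[1,-1],[1,-1])).reshape(3,-1).T:
        x0=X0.copy();x0[4:]*=s
        z=least_squares(lambda x:np.r_[np.concatenate([fk(q,x)[0]-p for q,p in D])*10,(x-x0)*.02],x0)
        out.append((z.cost,z.x))
    out.sort(key=lambda b:b[0]);return out
def ik(L,p,Rm,q0,bias=.01):
    f=lambda q:np.r_[(fk(q,L)[0]-p)*10,R.from_matrix(Rm.T@fk(q,L)[1]).as_rotvec()*3,bias*(q-q0)]
    z=least_squares(f,np.clip(q0,LO+.03,HI-.03),bounds=(LO,HI));e=f(z.x);return z.x,np.linalg.norm(e[:3])/10,np.linalg.norm(e[3:6])/3
if __name__=="__main__":
    o=calib()
    for c,x in o[:3]: print(c,x.round(4))
    L=o[0][1]
    print([(np.linalg.norm(fk(q,L)[0]-p)*1000).round(1) for q,p in D])
    import pg;rng=np.random.default_rng(0);Gf=pg.G@np.diag([-1,-1,1])
    for nm,G in(("G",pg.G),("flip",Gf)):
      for d in(.15,.0245):
        sols=[]
        for k in range(25):
            q,ep,er=ik(L,pg.seat+d*pg.u,G,rng.uniform(LO,HI) if k else r.get_state()["q"],.002)
            if ep<.004 and er<.02 and all(np.abs(q-t).max()>.3 for t in sols): sols.append(q)
        print(nm,d,[s.round(2).tolist() for s in sols[:6]])
E
python3 kin.py
```

```text
0.0032998940680213037 [-0.235   0.7136  0.1299  0.1689 -0.0668  0.1643 -0.0213]
0.0033011880154033084 [-0.235   0.7136  0.1298  0.1689 -0.0668  0.1643 -0.0213]
0.0033026990498124095 [-0.235   0.7135  0.1298  0.1688 -0.0668  0.1643 -0.0213]
[np.float64(4.7), np.float64(6.5), np.float64(0.5)]
G 0.15 [[0.73, 0.53, -0.76, 2.39, 2.0, 0.48, 2.62], [0.58, 0.5, -0.27, 2.36, 2.74, 0.25, 2.05], [0.46, 0.49, 0.01, 2.36, 3.51, 0.24, 1.35], [0.33, 0.5, 0.38, 2.39, 4.14, 0.41, 0.84], [0.65, 0.51, -0.48, 2.38, 2.34, 0.33, 2.39]]
G 0.0245 [[0.25, 0.69, 0.74, 2.55, 4.14, 0.81, 1.01], [0.49, 0.65, -0.1, 2.53, 3.14, 0.55, 1.69], [0.74, 0.76, -1.22, 2.56, 1.88, 0.99, 2.47], [0.41, 0.65, 0.14, 2.53, 3.48, 0.58, 1.43]]
flip 0.15 [[0.79, 0.57, -1.06, 2.4, 1.76, 0.68, -0.42], [0.83, 0.64, -1.47, 2.4, 1.51, 0.99, -0.39], [0.55, 0.5, -0.21, 2.36, 2.89, 0.23, -1.22], [0.5, 0.49, -0.08, 2.35, 3.26, 0.23, -1.56], [0.69, 0.52, -0.63, 2.39, 2.13, 0.41, -0.6], [0.41, 0.49, 0.16, 2.37, 3.82, 0.3, -2.06]]
flip 0.0245 [[0.74, 0.76, -1.24, 2.56, 1.86, 1.01, -0.67], [0.68, 0.7, -0.82, 2.55, 2.23, 0.76, -0.82], [0.43, 0.65, 0.08, 2.53, 3.4, 0.57, -1.65]]
```

Request:
{"name": "step_arm", "arguments": {
  "motion": [
    {"dp":[0,-7,35],"twist":[-0.008,0.03,0.03],"hand":1},
    {"dp":[-1,-13,70],"twist":[-0.016,0.06,0.06],"hand":1},
    {"dp":[-1,-19,105],"twist":[-0.023,0.087,0.081],"hand":1},
    {"dp":[-1,-19,105],"twist":[-0.023,0.087,0.081],"hand":1},
    {"dp":[-1,-19,105],"twist":[-0.023,0.087,0.081],"hand":1}
  ]
}}

```text
clock: 8.9
tool_pos: [0.522, -0.2591, 0.2155]
eef_rot: [0.966, -0.147, 0.212, 0.023]
contact_force: [-0.1, -0.9, 0.8]
opening: 1.0
finger_force: 0.0
```

```bash
python3 pg.py .12 .0245; python3 - <<'E'
from kin import *
st=r.get_state();print(st["q"].round(3),st["clock"],st["tool_pos"].round(4),st["eef_rot"].round(4))
M=fk(st["q"],X0)[1];print(R.from_matrix(R.from_quat(st["eef_rot"]).as_matrix().T@M).as_rotvec())
D.append((st["q"],st["tool_pos"]));pickle.dump(D,open("D.pkl","wb"))
E
```

```text
[ 0.45  0.56 -0.05  2.13 -1.    0.04 -0.47]
dp [-45.6  -9.4  34.7] twist [-0.02   0.095  0.   ] deg 5.6
dp [-36.6  -7.4 129.8] twist [-0.02   0.095  0.   ] deg 5.6
[ 0.453  0.561 -0.053  2.133 -0.999  0.043 -0.467] 8.9 [ 0.522  -0.2591  0.2155] [ 0.966  -0.1469  0.2117  0.023 ]
[ 3.92868537e-16  1.89255099e-16 -1.07660198e-16]
```

The rotation model is exact. I'll refit the lengths linearly.

```bash
python3 - <<'E'
from kin import *
def rows(q):
    Rm=np.eye(3);C=[np.array([0,0,1.])];n=["h"];
    for i in range(7):
        Rm=Rm@R.from_euler("zyzyzyz"[i],S[i]*q[i]).as_matrix()
        if i==0: C+=[Rm[:,0],Rm[:,1]];n+=["x1","y1"]
        if i==2: C+=[Rm[:,2],Rm[:,0],Rm[:,1]];n+=["l1","x3","y3"]
        if i==4: C+=[Rm[:,2]];n+=["l2"]
        if i==3: C+=[Rm[:,0],Rm[:,1]];n+=["x4","y4"]
        if i==5: C+=[Rm[:,2],Rm[:,0],Rm[:,1]];n+=["L","x6","y6"]
    return np.array(C).T,n
import itertools
A=np.vstack([rows(q)[0] for q,p in D]);b=np.concatenate([p for q,p in D]);n=rows(D[0][0])[1]
print(len(D))
base=["h","l1","l2","L"];ex=[k for k in n if k not in base];out=[]
for m in range(4):
    for c in itertools.combinations(ex,m):
        I=[n.index(k) for k in base+list(c)];x,_,rk,_=np.linalg.lstsq(A[:,I],b,rcond=None);e=A[:,I]@x-b
        out.append((m,np.abs(e).max()*1000,c,x.round(3)))
for m in range(4):
    for o in sorted([o for o in out if o[0]==m],key=lambda o:o[1])[:4]: print(o)
E
```

```text
4
(0, np.float64(32.2849965067496), (), array([0.049, 0.721, 0.228, 0.249]))
(1, np.float64(1.1222617177485406), ('y3',), array([ 0.352,  0.559,  0.345,  0.327, -0.046]))
(1, np.float64(1.1222617177486516), ('y4',), array([ 0.352,  0.559,  0.345,  0.327, -0.046]))
(1, np.float64(1.7417011238497482), ('y1',), array([ 0.335,  0.571,  0.343,  0.325, -0.045]))
(1, np.float64(18.30765893467379), ('x4',), array([-0.335,  0.698,  0.085,  0.056, -0.182]))
(2, np.float64(0.30616204200817343), ('y1', 'y3'), array([ 0.346,  0.564,  0.344,  0.326, -0.018, -0.028]))
(2, np.float64(0.3061620420085065), ('y1', 'y4'), array([ 0.346,  0.564,  0.344,  0.326, -0.018, -0.028]))
(2, np.float64(0.5056011723270637), ('x4', 'y4'), array([ 0.312,  0.566,  0.33 ,  0.31 , -0.012, -0.044]))
(2, np.float64(0.5056011723272857), ('y3', 'x4'), array([ 0.312,  0.566,  0.33 ,  0.31 , -0.044, -0.012]))
(3, np.float64(0.17251506595061805), ('y1', 'x4', 'y4'), array([ 0.332,  0.565,  0.339,  0.32 , -0.013, -0.004, -0.033]))
(3, np.float64(0.17251506595081234), ('y1', 'y3', 'x4'), array([ 0.332,  0.565,  0.339,  0.32 , -0.013, -0.033, -0.004]))
(3, np.float64(0.20018904164559315), ('y1', 'y4', 'x6'), array([ 0.346,  0.564,  0.345,  0.326, -0.016, -0.03 ,  0.   ]))
(3, np.float64(0.20018904164598172), ('y1', 'y3', 'x6'), array([ 0.346,  0.564,  0.345,  0.326, -0.016, -0.03 ,  0.   ]))
```

```bash
python3 - <<'E'
import re
s=open("kin.py").read()
a=s.index("X0=");b=s.index("D=pickle")
s=s[:a]+'''X0=[.346,.564,.344,.326,-.018,-.028]
def fk(q,L=X0,off=np.pi/2):
    Rm=np.eye(3);p=np.array([0,0,L[0]])
    T={0:[0,L[4],0],2:[0,L[5],L[1]],4:[0,0,L[2]],5:[0,0,L[3]]}
    for i in range(7):
        Rm=Rm@R.from_euler("zyzyzyz"[i],S[i]*q[i]).as_matrix()
        if i in T: p=p+Rm@T[i]
    return p,Rm@R.from_euler("z",off).as_matrix()
'''+s[b:]
c=s.index("def calib");d=s.index("def ik");e=s.index("if __name__")
open("kin.py","w").write(s[:c]+s[d:e])
E
cat > sol.py <<'E'
from kin import *
import pg
print([(np.linalg.norm(fk(q)[0]-p)*1000).round(1) for q,p in D])
rng=np.random.default_rng(0);Gf=pg.G@np.diag([-1,-1,1])
for nm,G in(("G",pg.G),("flip",Gf)):
  for d in(.15,.0245):
    sols=[]
    for k in range(40):
        q,ep,er=ik(X0,pg.seat+d*pg.u,G,rng.uniform(LO,HI),.002)
        if ep<.003 and er<.02 and all(np.abs(q-t).max()>.3 for t in sols): sols.append(q)
    print(nm,d);[print("  ",s.round(2).tolist()) for s in sols[:8]]
E
python3 sol.py
```

```text
[np.float64(0.9), np.float64(0.6), np.float64(0.9), np.float64(1.0)]
G 0.15
   [0.73, 0.63, -0.52, 2.36, 2.43, 0.41, 2.38]
   [-0.06, 0.77, 0.82, 2.39, 4.14, 0.73, 0.66]
   [0.56, 0.6, -0.26, 2.36, 2.82, 0.35, 1.98]
   [0.36, 0.6, 0.06, 2.37, 3.37, 0.36, 1.42]
G 0.0245
   [-0.18, 1.34, 1.24, 2.28, 4.14, 1.32, 0.36]
   [0.71, 0.92, -0.55, 2.23, 2.5, 0.59, 2.4]
   [0.33, 0.88, 0.09, 2.25, 3.34, 0.52, 1.44]
   [-0.07, 1.09, 0.83, 2.27, 4.0, 0.93, 0.63]
   [0.47, 0.87, -0.14, 2.25, 3.03, 0.5, 1.79]
   [0.14, 0.93, 0.41, 2.26, 3.7, 0.64, 1.02]
flip 0.15
   [1.14, 0.97, -1.41, 2.34, 1.81, 1.03, -0.09]
   [0.81, 0.66, -0.66, 2.35, 2.27, 0.47, -0.59]
   [0.37, 0.6, 0.04, 2.37, 3.34, 0.36, -1.68]
   [0.63, 0.61, -0.37, 2.36, 2.65, 0.37, -0.99]
   [1.01, 0.77, -1.03, 2.34, 1.98, 0.69, -0.29]
flip 0.0245
   [1.1, 1.36, -1.47, 2.22, 2.0, 1.31, 0.04]
   [1.01, 1.15, -1.14, 2.22, 2.08, 0.99, -0.17]
   [0.87, 1.0, -0.82, 2.23, 2.26, 0.74, -0.44]
   [0.61, 0.89, -0.38, 2.24, 2.7, 0.53, -0.98]
   [0.04, 0.99, 0.6, 2.27, 3.86, 0.76, -2.32]
   [0.31, 0.88, 0.12, 2.25, 3.38, 0.53, -1.75]
```

The grasp needs the q5≈π branch, with the tool flipped a half turn. I'll plan a cone sweep up high to get there.

```bash
cat >> kin.py <<'E'
def plan(q0,segs,first=None):
    P=[];q=np.array(q0,float)
    for qt,n in segs:
        for i in range(1,n+1): P.append(fk(q+(np.array(qt)-q)*i/n))
        q=np.array(qt,float)
    p0,R0=fk(np.array(q0,float))
    for i,(p,M) in enumerate(P):
        print(("\n[" if i%5==0 else "")+'{"dp": %s, "twist": %s, "hand": 1},'%((R0.T@(p-p0)*1000).round(0).astype(int).tolist(),R.from_matrix(R0.T@M).as_rotvec().round(2).tolist()),"# z%.2f"%p[2])
        if i%5==4: p0,R0=p,M
E
cat > p1.py <<'E'
from kin import *
q=r.get_state()["q"]
A=[.45,.4,-.05,2.1,-.6,.5,-.47];B=[.6,.45,-.35,2.2,2.65,.5,-.99]
plan(q,[(A,5),(B,20)])
E
python3 p1.py
```

```text
[{"dp": [-1, -24, -16], "twist": [0.07, -0.01, -0.08], "hand": 1}, # z0.23
{"dp": [-6, -45, -34], "twist": [0.14, -0.03, -0.17], "hand": 1}, # z0.25
{"dp": [-16, -63, -53], "twist": [0.19, -0.05, -0.25], "hand": 1}, # z0.26
{"dp": [-29, -77, -74], "twist": [0.24, -0.08, -0.34], "hand": 1}, # z0.27
{"dp": [-46, -87, -94], "twist": [0.29, -0.12, -0.43], "hand": 1}, # z0.28

[{"dp": [-23, 9, 1], "twist": [-0.03, -0.07, -0.12], "hand": 1}, # z0.27
{"dp": [-45, 20, 1], "twist": [-0.05, -0.14, -0.24], "hand": 1}, # z0.27
{"dp": [-63, 34, -1], "twist": [-0.08, -0.21, -0.36], "hand": 1}, # z0.26
{"dp": [-78, 51, -5], "twist": [-0.11, -0.27, -0.48], "hand": 1}, # z0.26
{"dp": [-89, 69, -10], "twist": [-0.14, -0.33, -0.61], "hand": 1}, # z0.26

[{"dp": [-18, 11, 1], "twist": [-0.04, -0.06, -0.12], "hand": 1}, # z0.26
{"dp": [-33, 26, 0], "twist": [-0.08, -0.12, -0.25], "hand": 1}, # z0.26
{"dp": [-45, 42, -2], "twist": [-0.12, -0.17, -0.37], "hand": 1}, # z0.26
{"dp": [-53, 61, -5], "twist": [-0.16, -0.22, -0.49], "hand": 1}, # z0.27
{"dp": [-57, 80, -10], "twist": [-0.21, -0.27, -0.62], "hand": 1}, # z0.28

[{"dp": [-13, 16, 0], "twist": [-0.05, -0.05, -0.12], "hand": 1}, # z0.28
{"dp": [-22, 35, -1], "twist": [-0.1, -0.09, -0.25], "hand": 1}, # z0.29
{"dp": [-29, 56, -5], "twist": [-0.16, -0.14, -0.37], "hand": 1}, # z0.30
{"dp": [-31, 77, -9], "twist": [-0.22, -0.18, -0.49], "hand": 1}, # z0.31
{"dp": [-30, 100, -16], "twist": [-0.28, -0.22, -0.61], "hand": 1}, # z0.32

[{"dp": [-10, 22, -1], "twist": [-0.06, -0.04, -0.12], "hand": 1}, # z0.33
{"dp": [-16, 46, -4], "twist": [-0.13, -0.08, -0.24], "hand": 1}, # z0.34
{"dp": [-19, 70, -9], "twist": [-0.2, -0.12, -0.36], "hand": 1}, # z0.35
{"dp": [-19, 96, -16], "twist": [-0.27, -0.16, -0.47], "hand": 1}, # z0.36
{"dp": [-14, 121, -25], "twist": [-0.35, -0.19, -0.59], "hand": 1}, # z0.36
```

Request:
{"name": "step_arm", "arguments": {
  "motion": [
    {"dp":[-1,-24,-16],"twist":[0.07,-0.01,-0.08],"hand":1},
    {"dp":[-6,-45,-34],"twist":[0.14,-0.03,-0.17],"hand":1},
    {"dp":[-16,-63,-53],"twist":[0.19,-0.05,-0.25],"hand":1},
    {"dp":[-29,-77,-74],"twist":[0.24,-0.08,-0.34],"hand":1},
    {"dp":[-46,-87,-94],"twist":[0.29,-0.12,-0.43],"hand":1}
  ]
}}

```text
clock: 9.52
tool_pos: [0.4687, -0.1526, 0.2845]
eef_rot: [0.979, 0.094, 0.163, -0.08]
contact_force: [0.1, -0.4, 0.4]
opening: 1.001
finger_force: 0.0
```

```bash
cat > p1.py <<'E'
from kin import *
q=r.get_state()["q"];print(q.round(2))
B=[.6,.45,-.35,2.2,2.65,.5,-.99]
for t in np.linspace(0,1,6): print(fk(q+(B-q)*t)[0].round(2),end=" ")
plan(q,[(B,20)])
E
python3 p1.py
```

```text
[ 0.37  0.4   0.06  2.11 -0.69  0.53 -0.37]
[ 0.47 -0.15  0.29] [ 0.4  -0.21  0.26] [ 0.38 -0.3   0.26] [ 0.43 -0.36  0.29] [ 0.52 -0.37  0.33] [ 0.6  -0.3   0.36] 
[{"dp": [-26, 7, 1], "twist": [-0.02, -0.08, -0.12], "hand": 1}, # z0.27
{"dp": [-49, 18, 1], "twist": [-0.04, -0.16, -0.23], "hand": 1}, # z0.27
{"dp": [-70, 31, -2], "twist": [-0.07, -0.23, -0.35], "hand": 1}, # z0.26
{"dp": [-87, 47, -6], "twist": [-0.1, -0.3, -0.47], "hand": 1}, # z0.26
{"dp": [-100, 66, -11], "twist": [-0.13, -0.36, -0.6], "hand": 1}, # z0.25

[{"dp": [-19, 11, 1], "twist": [-0.04, -0.06, -0.12], "hand": 1}, # z0.25
{"dp": [-36, 26, 0], "twist": [-0.07, -0.12, -0.24], "hand": 1}, # z0.26
{"dp": [-48, 43, -2], "twist": [-0.12, -0.18, -0.36], "hand": 1}, # z0.26
{"dp": [-57, 62, -6], "twist": [-0.16, -0.24, -0.49], "hand": 1}, # z0.27
{"dp": [-62, 83, -11], "twist": [-0.21, -0.29, -0.61], "hand": 1}, # z0.27

[{"dp": [-13, 17, 0], "twist": [-0.05, -0.05, -0.12], "hand": 1}, # z0.28
{"dp": [-24, 37, -2], "twist": [-0.11, -0.1, -0.24], "hand": 1}, # z0.29
{"dp": [-30, 59, -5], "twist": [-0.17, -0.14, -0.36], "hand": 1}, # z0.30
{"dp": [-33, 82, -11], "twist": [-0.23, -0.19, -0.48], "hand": 1}, # z0.31
{"dp": [-31, 106, -18], "twist": [-0.3, -0.23, -0.6], "hand": 1}, # z0.32

[{"dp": [-10, 23, -1], "twist": [-0.07, -0.04, -0.12], "hand": 1}, # z0.33
{"dp": [-17, 49, -4], "twist": [-0.14, -0.08, -0.23], "hand": 1}, # z0.34
{"dp": [-20, 75, -10], "twist": [-0.22, -0.12, -0.35], "hand": 1}, # z0.35
{"dp": [-19, 102, -18], "twist": [-0.29, -0.16, -0.46], "hand": 1}, # z0.36
{"dp": [-14, 129, -28], "twist": [-0.37, -0.2, -0.58], "hand": 1}, # z0.36
```

Request:
{"name": "step_arm", "arguments": {
  "motion": [
    {"dp":[-26,7,1],"twist":[-0.02,-0.08,-0.12],"hand":1},
    {"dp":[-49,18,1],"twist":[-0.04,-0.16,-0.23],"hand":1},
    {"dp":[-70,31,-2],"twist":[-0.07,-0.23,-0.35],"hand":1},
    {"dp":[-87,47,-6],"twist":[-0.1,-0.3,-0.47],"hand":1},
    {"dp":[-100,66,-11],"twist":[-0.13,-0.36,-0.6],"hand":1}
  ]
}}

```text
clock: 10.15
tool_pos: [0.3864, -0.2353, 0.2524]
eef_rot: [0.924, 0.38, 0.009, 0.053]
contact_force: [0.3, -1.2, -0.5]
opening: 0.999
finger_force: 0.0
```

Request:
{"name": "step_arm", "arguments": {
  "motion": [
    {"dp":[-19,11,1],"twist":[-0.04,-0.06,-0.12],"hand":1},
    {"dp":[-36,26,0],"twist":[-0.07,-0.12,-0.24],"hand":1},
    {"dp":[-48,43,-2],"twist":[-0.12,-0.18,-0.36],"hand":1},
    {"dp":[-57,62,-6],"twist":[-0.16,-0.24,-0.49],"hand":1},
    {"dp":[-62,83,-11],"twist":[-0.21,-0.29,-0.61],"hand":1}
  ]
}}

```text
clock: 10.78
tool_pos: [0.4, -0.3364, 0.2733]
eef_rot: [0.749, 0.623, -0.099, 0.201]
contact_force: [-0.3, -0.6, 0.0]
opening: 0.999
finger_force: 0.0
```

```bash
cat > p1.py <<'E'
from kin import *
import pg
q=r.get_state()["q"];print(q.round(2))
B=np.array([.6,.45,-.35,2.2,2.65,.5,-.99])
Gf=pg.G@np.diag([-1,-1,1]);C,e,f=ik(X0,pg.seat+.16*pg.u,Gf,B,.005);print(C.round(2),e,f)
for t in np.linspace(0,1,6): print(fk(q+(B-q)*t)[0].round(2),end=" ")
plan(q,[(B,10),(C,5)])
E
python3 p1.py
```

```text
[ 0.03  0.48  0.53  2.18  0.4   0.26 -0.08]
[ 0.63  0.58 -0.36  2.37  2.65  0.35 -0.99] 5.25166299298659e-08 4.870132185910917e-07
[ 0.4  -0.34  0.27] [ 0.4  -0.35  0.27] [ 0.42 -0.37  0.28] [ 0.47 -0.37  0.29] [ 0.53 -0.35  0.32] [ 0.6  -0.3   0.36] 
[{"dp": [-4, -3, 5], "twist": [0.01, -0.02, -0.14], "hand": 1}, # z0.27
{"dp": [-11, 1, 10], "twist": [0.0, -0.05, -0.28], "hand": 1}, # z0.27
{"dp": [-17, 11, 12], "twist": [-0.02, -0.08, -0.41], "hand": 1}, # z0.27
{"dp": [-23, 27, 13], "twist": [-0.06, -0.12, -0.54], "hand": 1}, # z0.28
{"dp": [-26, 50, 10], "twist": [-0.12, -0.16, -0.66], "hand": 1}, # z0.28

[{"dp": [-17, 23, -2], "twist": [-0.07, -0.06, -0.12], "hand": 1}, # z0.29
{"dp": [-33, 52, -8], "twist": [-0.15, -0.13, -0.23], "hand": 1}, # z0.31
{"dp": [-47, 86, -20], "twist": [-0.24, -0.21, -0.33], "hand": 1}, # z0.32
{"dp": [-56, 124, -39], "twist": [-0.35, -0.28, -0.43], "hand": 1}, # z0.34
{"dp": [-61, 163, -66], "twist": [-0.46, -0.36, -0.52], "hand": 1}, # z0.36

[{"dp": [43, 6, 4], "twist": [-0.02, 0.08, -0.0], "hand": 1}, # z0.33
{"dp": [86, 13, 5], "twist": [-0.05, 0.17, -0.0], "hand": 1}, # z0.29
{"dp": [128, 19, 2], "twist": [-0.07, 0.25, 0.0], "hand": 1}, # z0.26
{"dp": [169, 26, -4], "twist": [-0.1, 0.33, 0.0], "hand": 1}, # z0.23
{"dp": [209, 32, -14], "twist": [-0.13, 0.42, 0.01], "hand": 1}, # z0.20
```

Request:
{"name": "step_arm", "arguments": {
  "motion": [
    {"dp":[-4,-3,5],"twist":[0.01,-0.02,-0.14],"hand":1},
    {"dp":[-11,1,10],"twist":[0.0,-0.05,-0.28],"hand":1},
    {"dp":[-17,11,12],"twist":[-0.02,-0.08,-0.41],"hand":1},
    {"dp":[-23,27,13],"twist":[-0.06,-0.12,-0.54],"hand":1},
    {"dp":[-26,50,10],"twist":[-0.12,-0.16,-0.66],"hand":1}
  ]
}}

```text
clock: 11.4
tool_pos: [0.4322, -0.37, 0.2805]
eef_rot: [0.52, 0.801, -0.179, 0.236]
contact_force: [-0.6, -0.3, 0.4]
opening: 1.0
finger_force: 0.0
```

```bash
python3 p1.py
```

```text
[-0.06  0.55  0.69  2.2   1.02  0.07 -0.11]
[ 0.63  0.58 -0.36  2.37  2.65  0.35 -0.99] 5.25166299298659e-08 4.870132185910917e-07
[ 0.43 -0.37  0.28] [ 0.43 -0.36  0.26] [ 0.45 -0.36  0.26] [ 0.49 -0.36  0.28] [ 0.54 -0.34  0.31] [ 0.6  -0.3   0.36] 
[{"dp": [9, 0, 7], "twist": [0.0, 0.02, -0.08], "hand": 1}, # z0.27
{"dp": [12, 3, 12], "twist": [-0.01, 0.03, -0.16], "hand": 1}, # z0.26
{"dp": [11, 9, 15], "twist": [-0.03, 0.02, -0.23], "hand": 1}, # z0.26
{"dp": [7, 20, 16], "twist": [-0.06, -0.01, -0.3], "hand": 1}, # z0.26
{"dp": [-1, 36, 14], "twist": [-0.1, -0.04, -0.37], "hand": 1}, # z0.27

[{"dp": [-17, 16, -3], "twist": [-0.05, -0.06, -0.06], "hand": 1}, # z0.28
{"dp": [-37, 36, -10], "twist": [-0.1, -0.13, -0.12], "hand": 1}, # z0.29
{"dp": [-59, 61, -23], "twist": [-0.17, -0.21, -0.17], "hand": 1}, # z0.31
{"dp": [-82, 89, -42], "twist": [-0.25, -0.29, -0.21], "hand": 1}, # z0.34
{"dp": [-104, 119, -69], "twist": [-0.34, -0.39, -0.25], "hand": 1}, # z0.36

[{"dp": [43, 6, 4], "twist": [-0.02, 0.08, -0.0], "hand": 1}, # z0.33
{"dp": [86, 13, 5], "twist": [-0.05, 0.17, -0.0], "hand": 1}, # z0.29
{"dp": [128, 19, 2], "twist": [-0.07, 0.25, 0.0], "hand": 1}, # z0.26
{"dp": [169, 26, -4], "twist": [-0.1, 0.33, 0.0], "hand": 1}, # z0.23
{"dp": [209, 32, -14], "twist": [-0.13, 0.42, 0.01], "hand": 1}, # z0.20
```

Request:
{"name": "step_arm", "arguments": {
  "motion": [
    {"dp":[9,0,7],"twist":[0.0,0.02,-0.08],"hand":1},
    {"dp":[12,3,12],"twist":[-0.01,0.03,-0.16],"hand":1},
    {"dp":[11,9,15],"twist":[-0.03,0.02,-0.23],"hand":1},
    {"dp":[7,20,16],"twist":[-0.06,-0.01,-0.3],"hand":1},
    {"dp":[-1,36,14],"twist":[-0.1,-0.04,-0.37],"hand":1}
  ]
}}

```text
clock: 12.02
tool_pos: [0.4682, -0.364, 0.2684]
eef_rot: [0.347, 0.886, -0.19, 0.241]
contact_force: [-1.4, -0.4, -0.3]
opening: 0.999
finger_force: 0.0
```

```bash
python3 p1.py
```

```text
[ 0.19  0.51  0.3   2.2   1.91  0.22 -0.63]
[ 0.63  0.58 -0.36  2.37  2.65  0.35 -0.99] 5.25166299298659e-08 4.870132185910917e-07
[ 0.47 -0.36  0.27] [ 0.49 -0.36  0.28] [ 0.51 -0.35  0.29] [ 0.54 -0.34  0.31] [ 0.57 -0.32  0.33] [ 0.6  -0.3   0.36] 
[{"dp": [-6, 8, 0], "twist": [-0.02, -0.02, -0.03], "hand": 1}, # z0.27
{"dp": [-14, 16, -1], "twist": [-0.05, -0.05, -0.06], "hand": 1}, # z0.28
{"dp": [-23, 26, -3], "twist": [-0.08, -0.08, -0.09], "hand": 1}, # z0.28
{"dp": [-32, 37, -7], "twist": [-0.11, -0.11, -0.12], "hand": 1}, # z0.29
{"dp": [-43, 48, -13], "twist": [-0.14, -0.15, -0.15], "hand": 1}, # z0.30

[{"dp": [-14, 12, -4], "twist": [-0.03, -0.04, -0.02], "hand": 1}, # z0.31
{"dp": [-29, 24, -9], "twist": [-0.07, -0.09, -0.05], "hand": 1}, # z0.32
{"dp": [-45, 38, -16], "twist": [-0.11, -0.14, -0.07], "hand": 1}, # z0.33
{"dp": [-61, 52, -25], "twist": [-0.15, -0.19, -0.09], "hand": 1}, # z0.35
{"dp": [-78, 67, -37], "twist": [-0.19, -0.25, -0.1], "hand": 1}, # z0.36

[{"dp": [43, 6, 4], "twist": [-0.02, 0.08, -0.0], "hand": 1}, # z0.33
{"dp": [86, 13, 5], "twist": [-0.05, 0.17, -0.0], "hand": 1}, # z0.29
{"dp": [128, 19, 2], "twist": [-0.07, 0.25, 0.0], "hand": 1}, # z0.26
{"dp": [169, 26, -4], "twist": [-0.1, 0.33, 0.0], "hand": 1}, # z0.23
{"dp": [209, 32, -14], "twist": [-0.13, 0.42, 0.01], "hand": 1}, # z0.20
```

The arm is now on the right branch (q5 = 1.9), so I go straight to the pre-grasp.

```bash
sed -i 's/^plan.*/plan(q,[(C,5)])/' p1.py; python3 p1.py
```

```text
[ 0.19  0.51  0.3   2.2   1.91  0.22 -0.63]
[ 0.63  0.58 -0.36  2.37  2.65  0.35 -0.99] 5.25166299298659e-08 4.870132185910917e-07
[ 0.47 -0.36  0.27] [ 0.49 -0.36  0.28] [ 0.51 -0.35  0.29] [ 0.54 -0.34  0.31] [ 0.57 -0.32  0.33] [ 0.6  -0.3   0.36] 
[{"dp": [24, 16, 9], "twist": [-0.05, 0.03, -0.08], "hand": 1}, # z0.25
{"dp": [46, 36, 14], "twist": [-0.12, 0.05, -0.15], "hand": 1}, # z0.23
{"dp": [66, 58, 14], "twist": [-0.2, 0.05, -0.22], "hand": 1}, # z0.21
{"dp": [83, 82, 8], "twist": [-0.3, 0.05, -0.28], "hand": 1}, # z0.20
{"dp": [98, 109, -5], "twist": [-0.4, 0.04, -0.33], "hand": 1}, # z0.20
```

Request:
{"name": "step_arm", "arguments": {
  "motion": [
    {"dp":[24,16,9],"twist":[-0.05,0.03,-0.08],"hand":1},
    {"dp":[46,36,14],"twist":[-0.12,0.05,-0.15],"hand":1},
    {"dp":[66,58,14],"twist":[-0.2,0.05,-0.22],"hand":1},
    {"dp":[83,82,8],"twist":[-0.3,0.05,-0.28],"hand":1},
    {"dp":[98,109,-5],"twist":[-0.4,0.04,-0.33],"hand":1}
  ]
}}

```text
clock: 12.65
tool_pos: [0.4811, -0.2351, 0.1997]
eef_rot: [0.147, 0.955, -0.04, 0.254]
contact_force: [0.7, -0.4, -1.0]
opening: 1.003
finger_force: 0.0
```

```bash
sed -i 's/G=frame(-u,y)/G=frame(-u,y)@np.diag([-1,-1,1])/' pg.py; python3 pg.py .16; python3 fit.py
```

```text
[ 0.67  0.59 -0.43  2.36  2.53  0.35 -0.87]
dp [ 0.8 -0.5 -0.5] twist [-0.    -0.004  0.001] deg 0.2
[ 0.4811 -0.2351  0.1997] [ 0.1474  0.9551 -0.0397  0.2539]
scene 500 [ 0.5564 -0.2604  0.0612] [-17.2  30. ] 0.0008
side 266 [ 0.5551 -0.2604  0.0644] [-14.8  30. ] 0.0013
wrist 542 [ 0.5568 -0.2598  0.0603] [-17.9  30. ] 0.0004
all [ 0.5567 -0.2605  0.0608] [-17.  30.] 0.0007749851519882681
```

View pics/wrist3.png

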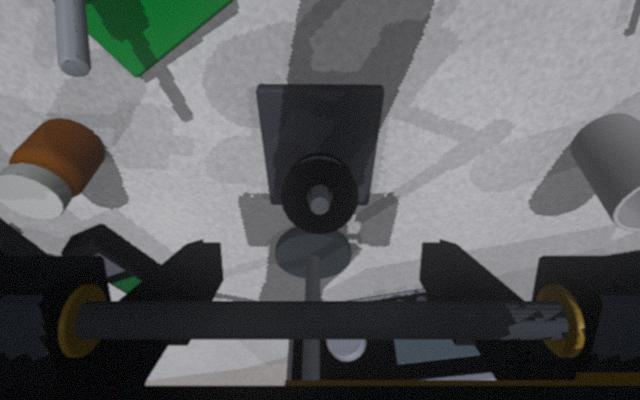

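The wrist view shows the spindle end at px (319,203), centred between the fingers. I descend along the spindle.

Request:
{"name": "step_arm", "arguments": {
  "motion": [
    {"dp":[1,0,25],"twist":[0,0,0],"hand":1},
    {"dp":[1,0,50],"twist":[0,0,0],"hand":1},
    {"dp":[1,0,75],"twist":[0,0,0],"hand":1},
    {"dp":[1,0,98],"twist":[0,0,0],"hand":1},
    {"dp":[1,0,110],"twist":[0,0,0],"hand":1}
  ]
}}

```text
clock: 13.42
tool_pos: [0.5338, -0.2532, 0.1025]
eef_rot: [0.149, 0.955, -0.042, 0.253]
contact_force: [-0.3, 0.3, 0.2]
opening: 1.0
finger_force: 0.0
```

```bash
sed -i 's/seat=np.array.*;y=/seat=np.array([.5567,-.2599,.0608]);y=/' pg.py; python3 pg.py .0245; python3 fit.py | tail -2
```

```text
[ 0.65  0.85 -0.44  2.26  2.59  0.52 -0.88]
dp [ 0.1  0.7 23.6] twist [-0.006 -0.005 -0.   ] deg 0.4
wrist 504 [ 0.5568 -0.2597  0.0602] [-18.2  30. ] 0.0003
all [ 0.5566 -0.2605  0.0606] [-18.1  30. ] 0.0006488078177498639
```

Request:
{"name": "step_arm", "arguments": {
  "motion": [
    {"dp":[0,0,8],"twist":[0,0,0],"hand":1},
    {"dp":[0,0,15],"twist":[0,0,0],"hand":1},
    {"dp":[0,0,20],"twist":[0,0,0],"hand":1},
    {"dp":[0,0,23.5],"twist":[0,0,0],"hand":1},
    {"dp":[0,0,23.5],"twist":[0,0,0],"hand":1}
  ]
}}

```text
clock: 14.2
tool_pos: [0.5447, -0.2555, 0.0825]
eef_rot: [0.148, 0.955, -0.04, 0.253]
contact_force: [-0.9, -0.1, 0.3]
opening: 1.002
finger_force: 0.0
```

Request:
{"name": "step_arm", "arguments": {
  "motion": [
    {"dp":[0,0,0],"twist":[0,0,0],"hand":-1},
    {"dp":[0,0,0],"twist":[0,0,0],"hand":-1},
    {"dp":[0,0,0],"twist":[0,0,0],"hand":-1},
    {"dp":[0,0,0],"twist":[0,0,0],"hand":-1}
  ],
  "force": 15
}}

```text
clock: 14.7
tool_pos: [0.5446, -0.2556, 0.0828]
eef_rot: [0.148, 0.955, -0.041, 0.254]
contact_force: [-0.3, -0.5, 0.9]
opening: 0.684
finger_force: 15.0
```

```bash
python3 pg.py .0245; python3 - <<'E'
from h import *
st=r.get_state();print(st["contact_force"],st["moment"],st["opening"]*88,st["finger_force"])
E
```

```text
[ 0.65  0.89 -0.44  2.23  2.6   0.54 -0.87]
dp [-0.1 -0.4  1. ] twist [-0.003 -0.004 -0.   ] deg 0.3
[-0.28845341 -0.47026023  0.94665831] [ 0.09109434  0.40379486 -0.06853707] 60.15512832076785 15.000576674938202
```

The grip is across the 60 mm flanges. I firm it up and slide along the spindle.

Request:
{"name": "step_arm", "arguments": {
  "motion": [
    {"dp":[0,0,0],"twist":[0,0,0],"hand":-1},
    {"dp":[0,0,0],"twist":[0,0,0],"hand":-1},
    {"dp":[0,0,-2],"twist":[0,0,0],"hand":-1},
    {"dp":[0,0,-5],"twist":[0,0,0],"hand":-1},
    {"dp":[0,0,-10],"twist":[0,0,0],"hand":-1}
  ],
  "force": 30
}}

```text
clock: 15.32
tool_pos: [0.5397, -0.2537, 0.0914]
eef_rot: [0.148, 0.955, -0.04, 0.253]
contact_force: [0.1, 1.0, -1.9]
opening: 0.673
finger_force: 30.0
```

Request:
{"name": "step_arm", "arguments": {
  "motion": [
    {"dp":[0,0,-8],"twist":[0,0,0],"hand":-1},
    {"dp":[0,0,-16],"twist":[0,0,0],"hand":-1},
    {"dp":[0,0,-24],"twist":[0,0,0],"hand":-1},
    {"dp":[0,0,-32],"twist":[0,0,0],"hand":-1},
    {"dp":[0,0,-40],"twist":[0,0,0],"hand":-1}
  ]
}}

```text
clock: 15.95
tool_pos: [0.5208, -0.2478, 0.1267]
eef_rot: [0.148, 0.955, -0.04, 0.254]
contact_force: [0.2, 0.5, -1.9]
opening: 0.678
finger_force: 30.0
```

Request:
{"name": "step_arm", "arguments": {
  "motion": [
    {"dp":[0,0,-9],"twist":[0,0,0],"hand":-1},
    {"dp":[0,0,-18],"twist":[0,0,0],"hand":-1},
    {"dp":[0,0,-28],"twist":[0,0,0],"hand":-1},
    {"dp":[0,0,-38],"twist":[0,0,0],"hand":-1},
    {"dp":[0,0,-45],"twist":[0,0,0],"hand":-1}
  ]
}}

```text
clock: 16.58
tool_pos: [0.4996, -0.2409, 0.1659]
eef_rot: [0.148, 0.955, -0.04, 0.254]
contact_force: [-0.3, 0.2, -2.5]
opening: 0.68
finger_force: 30.0
```

```bash
python3 - <<'E'
from h import *
st=r.get_state();print(st["q"].round(2),st["contact_force"],st["opening"]*88,st["finger_force"],st["tool_pos"].round(4))
for n in("scene","side","wrist"):
    s=snap(n,n+"4");P=s["P"].reshape(-1,3);k=s["pixels"].reshape(-1,3).astype(int)
    def sel(x,y,z): return (P[:,0]>x[0])&(P[:,0]<x[1])&(P[:,1]>y[0])&(P[:,1]<y[1])&(P[:,2]>z[0])&(P[:,2]<z[1])
    m=sel((.47,.66),(-.34,-.17),(.008,.02))&(k.max(1)<75);q=P[m][:,:2];c=np.median(q,0);q=q[np.linalg.norm(q-c,axis=1)<.095]
    print(n,len(q),cv2.minAreaRect((q*1000).astype(np.float32)))
    for nm,x,y,z in(("tray",(.42,.65),(.08,.36),(.017,.026)),):
        q=P[sel(x,y,z)]; print(nm,len(q),cv2.minAreaRect((q[:,:2]*1000).astype(np.float32)) if len(q)>9 else"")
    q=P[sel((.45,.62),(.26,.36),(.045,.07))];print("bob",q.mean(0).round(3) if len(q) else "")
a=cv2.imread("pics/scene4.png")[150:310,140:460];b=cv2.imread("pics/wrist4.png")
cv2.imwrite("pics/c4.png",cv2.resize(np.vstack([cv2.resize(a,(640,320)),b]),(520,585)))
E
```

```text
[ 0.67  0.68 -0.44  2.33  2.55  0.43 -0.87] [-0.29084368  0.1507992  -2.522518  ] 59.81327070335932 29.998859614133835 [ 0.4996 -0.2409  0.1659]
scene 999 ((563.9718017578125, -261.0959777832031), (110.6487045288086, 141.9677734375), 72.68854522705078)
tray 421 ((533.2576293945312, 228.22634887695312), (240.3742218017578, 175.67074584960938), 87.12566375732422)
bob [0.558 0.307 0.061]
side 455 ((558.30029296875, -256.11480712890625), (101.70500946044922, 141.71438598632812), 72.09403991699219)
tray 462 ((530.5498046875, 227.78125), (241.38058471679688, 177.1437225341797), 87.36862182617188)
bob [0.55  0.31  0.062]
wrist 12100 ((554.202880859375, -258.0736389160156), (108.23486328125, 126.57367706298828), 71.8327865600586)
tray 0 
bob
```

View pics/c4.png

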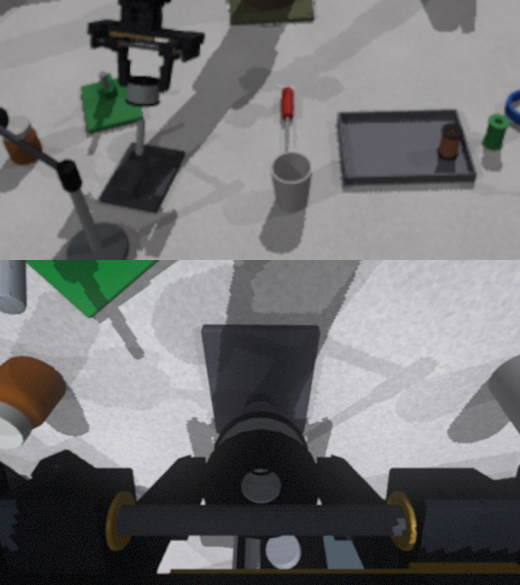

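The reel is free, hanging centred between the fingers at px (262,480) of the lower picture, and the stand has not moved. The tray's free-end target is (0.529,0.166). I check which wrist solutions reach it.

```bash
cat > pl.py <<'E'
from kin import *
q0=r.get_state()["q"];rng=np.random.default_rng(1)
for yaw in range(-180,180,30):
    a=np.radians(yaw);G=frame([0,0,-1],[np.cos(a),np.sin(a),0]);best=[]
    for k in range(14):
        s=q0+rng.normal(0,.5,7) if k<8 else rng.uniform(LO,HI)
        s[0]=-.3
        q,ep,er=ik(X0,np.array([.529,.166,.031]),G,s,.001)
        if ep<.003 and er<.02:
            m=min((q-LO).min(),(HI-q).min());best.append((np.linalg.norm((q-q0)[1:]),m,q))
    best.sort(key=lambda b:b[0])
    for b in best[:2]: print(yaw,b[0].round(2),b[1].round(2),b[2].round(2).tolist())
E
python3 pl.py
```

```text
-180 2.99 0.44 [0.16, 1.15, -1.03, 1.89, 1.27, 0.96, 1.63]
-180 3.0 0.53 [0.12, 1.11, -0.94, 1.89, 1.23, 0.88, 1.65]
-150 3.44 0.43 [0.16, 1.16, -1.04, 1.89, 1.28, 0.97, 2.15]
-150 3.44 0.44 [0.16, 1.15, -1.03, 1.89, 1.27, 0.96, 2.15]
-120 3.76 0.0 [-0.65, 1.0, 0.47, 1.93, -1.0, 0.47, -1.53]
-120 3.91 0.0 [0.18, 1.18, -1.09, 1.89, 1.3, 1.02, 2.66]
-90 2.59 0.0 [-0.18, 0.94, -0.36, 1.9, 0.74, 0.43, -2.66]
-90 2.63 0.2 [-0.26, 0.93, -0.22, 1.91, 0.52, 0.36, -2.46]
-60 2.23 0.26 [-0.02, 1.0, -0.64, 1.9, 1.04, 0.63, -2.4]
-60 2.24 0.21 [0.03, 1.03, -0.73, 1.89, 1.11, 0.7, -2.45]
-30 1.91 0.62 [-0.0, 1.01, -0.68, 1.89, 1.07, 0.66, -1.9]
-30 1.92 0.67 [0.06, 1.05, -0.8, 1.89, 1.15, 0.75, -1.96]
0 1.69 0.61 [-0.0, 1.01, -0.68, 1.89, 1.07, 0.65, -1.37]
0 1.71 0.55 [-0.04, 0.99, -0.6, 1.9, 1.01, 0.59, -1.32]
30 1.59 0.63 [0.08, 1.07, -0.84, 1.89, 1.17, 0.78, -0.92]
30 1.59 0.62 [0.08, 1.07, -0.85, 1.89, 1.18, 0.79, -0.93]
60 1.66 0.6 [0.09, 1.08, -0.87, 1.89, 1.19, 0.81, -0.41]
60 1.66 0.58 [0.1, 1.09, -0.89, 1.89, 1.2, 0.83, -0.42]
90 1.87 0.55 [0.12, 1.1, -0.92, 1.89, 1.22, 0.86, 0.09]
90 1.87 0.54 [0.12, 1.1, -0.93, 1.89, 1.22, 0.87, 0.09]
120 2.19 0.58 [0.1, 1.09, -0.89, 1.89, 1.2, 0.83, 0.63]
120 2.19 0.59 [0.1, 1.08, -0.88, 1.89, 1.19, 0.82, 0.63]
150 2.57 0.54 [0.12, 1.1, -0.93, 1.89, 1.22, 0.87, 1.14]
150 2.57 0.42 [0.17, 1.16, -1.05, 1.89, 1.28, 0.98, 1.1]
```

```bash
sed -i 's/"hand": 1},/"hand": -1},/' kin.py; cat > p2.py <<'E'
from kin import *
q=r.get_state()["q"];print(q.round(2))
a=np.radians(-2.8);G=frame([0,0,-1],[np.cos(a),np.sin(a),0])
E,e,f=ik(X0,np.array([.529,.166,.17]),G,np.array([0,.9,-.68,1.95,1.1,.65,-1.37]),.003);print(E.round(2),e,f)
n=15
for t in np.linspace(0,1,6): print(fk(q+(E-q)*t)[0].round(2),end=" ")
plan(q,[(E,n)])
E
python3 p2.py
```

```text
[ 0.67  0.69 -0.44  2.33  2.55  0.43 -0.87]
[ 0.09  0.82 -0.85  1.83  0.8   0.88 -1.2 ] 1.7849829461688292e-07 9.660439883859405e-07
[ 0.5  -0.24  0.17] [ 0.56 -0.21  0.17] [ 0.6  -0.15  0.17] [ 0.61 -0.06  0.17] [0.59 0.04 0.16] [0.53 0.17 0.17] 
[{"dp": [-19, 17, 7], "twist": [0.01, -0.02, 0.09], "hand": -1}, # z0.17
{"dp": [-36, 34, 14], "twist": [0.03, -0.03, 0.19], "hand": -1}, # z0.17
{"dp": [-48, 54, 19], "twist": [0.04, -0.04, 0.29], "hand": -1}, # z0.17
{"dp": [-57, 75, 23], "twist": [0.05, -0.04, 0.38], "hand": -1}, # z0.17
{"dp": [-63, 97, 26], "twist": [0.06, -0.03, 0.48], "hand": -1}, # z0.17

[{"dp": [10, 22, 0], "twist": [0.02, 0.01, 0.1], "hand": -1}, # z0.17
{"dp": [24, 44, -1], "twist": [0.04, 0.03, 0.19], "hand": -1}, # z0.17
{"dp": [41, 65, -4], "twist": [0.06, 0.06, 0.28], "hand": -1}, # z0.17
{"dp": [63, 86, -9], "twist": [0.09, 0.09, 0.37], "hand": -1}, # z0.17
{"dp": [89, 106, -16], "twist": [0.12, 0.13, 0.45], "hand": -1}, # z0.17

[{"dp": [36, 4, -7], "twist": [0.04, 0.04, 0.08], "hand": -1}, # z0.16
{"dp": [74, 5, -16], "twist": [0.1, 0.08, 0.16], "hand": -1}, # z0.16
{"dp": [115, 3, -29], "twist": [0.15, 0.13, 0.23], "hand": -1}, # z0.16
{"dp": [158, 0, -44], "twist": [0.22, 0.17, 0.29], "hand": -1}, # z0.17
{"dp": [202, -6, -63], "twist": [0.3, 0.22, 0.35], "hand": -1}, # z0.17
```

Request:
{"name": "step_arm", "arguments": {
  "motion": [
    {"dp":[-6,0,-11],"twist":[0,0,0],"hand":-1},
    {"dp":[-13,0,-22],"twist":[0,0,0],"hand":-1},
    {"dp":[-20,0,-35],"twist":[0,0,0],"hand":-1},
    {"dp":[-30,0,-52],"twist":[0,0,0],"hand":-1},
    {"dp":[-30,0,-52],"twist":[0,0,0],"hand":-1}
  ]
}}

```text
clock: 17.35
tool_pos: [0.5009, -0.2413, 0.2263]
eef_rot: [0.148, 0.955, -0.041, 0.255]
contact_force: [0.6, -0.7, -2.5]
opening: 0.679
finger_force: 30.0
```

```bash
sed -i 's/.166,.17\]/.166,.20]/;s/^n=15/n=20/' p2.py; python3 p2.py
```

```text
[ 0.61  0.53 -0.33  2.28  2.47  0.22 -0.81]
[ 0.11  0.78 -0.89  1.8   0.75  0.93 -1.16] 2.057410774387262e-07 1.0651276345939957e-06
[ 0.5  -0.24  0.23] [ 0.58 -0.2   0.24] [ 0.63 -0.14  0.23] [ 0.63 -0.06  0.22] [0.6  0.05 0.2 ] [0.53 0.17 0.2 ] 
[{"dp": [-18, 16, 7], "twist": [0.0, -0.03, 0.07], "hand": -1}, # z0.23
{"dp": [-35, 32, 13], "twist": [0.0, -0.05, 0.14], "hand": -1}, # z0.23
{"dp": [-49, 48, 19], "twist": [0.0, -0.07, 0.22], "hand": -1}, # z0.23
{"dp": [-60, 65, 24], "twist": [0.0, -0.08, 0.29], "hand": -1}, # z0.24
{"dp": [-69, 82, 28], "twist": [0.0, -0.08, 0.37], "hand": -1}, # z0.24

[{"dp": [1, 19, 4], "twist": [0.0, -0.0, 0.08], "hand": -1}, # z0.24
{"dp": [4, 37, 8], "twist": [0.01, 0.0, 0.15], "hand": -1}, # z0.24
{"dp": [10, 55, 10], "twist": [0.02, 0.01, 0.22], "hand": -1}, # z0.23
{"dp": [19, 72, 12], "twist": [0.03, 0.02, 0.3], "hand": -1}, # z0.23
{"dp": [30, 89, 13], "twist": [0.05, 0.04, 0.37], "hand": -1}, # z0.23

[{"dp": [19, 10, 0], "twist": [0.02, 0.02, 0.07], "hand": -1}, # z0.22
{"dp": [40, 19, -2], "twist": [0.05, 0.04, 0.14], "hand": -1}, # z0.22
{"dp": [64, 27, -5], "twist": [0.08, 0.07, 0.2], "hand": -1}, # z0.21
{"dp": [89, 33, -9], "twist": [0.12, 0.1, 0.26], "hand": -1}, # z0.21
{"dp": [116, 39, -15], "twist": [0.16, 0.13, 0.32], "hand": -1}, # z0.20

[{"dp": [29, -7, -4], "twist": [0.05, 0.03, 0.06], "hand": -1}, # z0.20
{"dp": [60, -15, -10], "twist": [0.1, 0.06, 0.11], "hand": -1}, # z0.20
{"dp": [92, -25, -18], "twist": [0.16, 0.1, 0.15], "hand": -1}, # z0.20
{"dp": [124, -37, -28], "twist": [0.23, 0.13, 0.2], "hand": -1}, # z0.20
{"dp": [157, -50, -40], "twist": [0.3, 0.16, 0.23], "hand": -1}, # z0.20
```

Request:
{"name": "step_arm", "arguments": {
  "motion": [
    {"dp":[-18,16,7],"twist":[0,-0.03,0.07],"hand":-1},
    {"dp":[-35,32,13],"twist":[0,-0.05,0.14],"hand":-1},
    {"dp":[-49,48,19],"twist":[0,-0.07,0.22],"hand":-1},
    {"dp":[-60,65,24],"twist":[0,-0.08,0.29],"hand":-1},
    {"dp":[-69,82,28],"twist":[0,-0.08,0.37],"hand":-1}
  ]
}}

```text
clock: 17.98
tool_pos: [0.595, -0.1847, 0.2332]
eef_rot: [0.321, 0.901, 0.001, 0.293]
contact_force: [-1.2, -0.7, -1.8]
opening: 0.679
finger_force: 30.0
```

Request:
{"name": "step_arm", "arguments": {
  "motion": [
    {"dp":[1,19,4],"twist":[0,0,0.08],"hand":-1},
    {"dp":[4,37,8],"twist":[0.01,0,0.15],"hand":-1},
    {"dp":[10,55,10],"twist":[0.02,0.01,0.22],"hand":-1},
    {"dp":[19,72,12],"twist":[0.03,0.02,0.3],"hand":-1},
    {"dp":[30,89,13],"twist":[0.05,0.04,0.37],"hand":-1}
  ]
}}

```text
clock: 18.6
tool_pos: [0.6337, -0.0993, 0.2231]
eef_rot: [0.488, 0.832, 0.038, 0.261]
contact_force: [0.3, -0.1, -3.4]
opening: 0.678
finger_force: 30.0
```

```bash
sed -i 's/^n=20/n=10/' p2.py; python3 p2.py
```

```text
[ 0.11  0.61 -0.19  2.05  1.62  0.32 -1.06]
[ 0.11  0.78 -0.89  1.8   0.75  0.93 -1.16] 2.057410774387262e-07 1.0651276345939957e-06
[ 0.63 -0.1   0.22] [ 0.64 -0.06  0.21] [ 0.64 -0.01  0.2 ] [0.61 0.05 0.19] [0.58 0.11 0.19] [0.53 0.17 0.2 ] 
[{"dp": [17, 15, 3], "twist": [0.01, 0.01, 0.07], "hand": -1}, # z0.22
{"dp": [37, 27, 5], "twist": [0.03, 0.02, 0.14], "hand": -1}, # z0.21
{"dp": [59, 37, 4], "twist": [0.05, 0.04, 0.21], "hand": -1}, # z0.21
{"dp": [84, 44, 2], "twist": [0.09, 0.07, 0.27], "hand": -1}, # z0.20
{"dp": [111, 49, -3], "twist": [0.13, 0.1, 0.33], "hand": -1}, # z0.20

[{"dp": [29, -8, -5], "twist": [0.05, 0.03, 0.06], "hand": -1}, # z0.19
{"dp": [60, -18, -12], "twist": [0.11, 0.06, 0.11], "hand": -1}, # z0.19
{"dp": [92, -31, -23], "twist": [0.18, 0.1, 0.15], "hand": -1}, # z0.19
{"dp": [124, -46, -38], "twist": [0.25, 0.14, 0.19], "hand": -1}, # z0.19
{"dp": [155, -62, -57], "twist": [0.34, 0.18, 0.22], "hand": -1}, # z0.20
```

Request:
{"name": "step_arm", "arguments": {
  "motion": [
    {"dp":[17,15,3],"twist":[0.01,0.01,0.07],"hand":-1},
    {"dp":[37,27,5],"twist":[0.03,0.02,0.14],"hand":-1},
    {"dp":[59,37,4],"twist":[0.05,0.04,0.21],"hand":-1},
    {"dp":[84,44,2],"twist":[0.09,0.07,0.27],"hand":-1},
    {"dp":[111,49,-3],"twist":[0.13,0.1,0.33],"hand":-1}
  ]
}}

```text
clock: 19.23
tool_pos: [0.6276, 0.0193, 0.1971]
eef_rot: [0.631, 0.753, 0.05, 0.178]
contact_force: [0.4, -0.8, -2.6]
opening: 0.678
finger_force: 30.0
```

Request:
{"name": "step_arm", "arguments": {
  "motion": [
    {"dp":[29,-8,-5],"twist":[0.05,0.03,0.06],"hand":-1},
    {"dp":[60,-18,-12],"twist":[0.11,0.06,0.11],"hand":-1},
    {"dp":[92,-31,-23],"twist":[0.18,0.1,0.15],"hand":-1},
    {"dp":[124,-46,-38],"twist":[0.25,0.14,0.19],"hand":-1},
    {"dp":[155,-62,-57],"twist":[0.34,0.18,0.22],"hand":-1}
  ]
}}

```text
clock: 19.85
tool_pos: [0.5278, 0.1652, 0.2003]
eef_rot: [0.723, 0.691, -0.003, -0.006]
contact_force: [0.5, -0.2, -2.3]
opening: 0.681
finger_force: 30.0
```

```bash
cat > p3.py <<'E'
from h import *
a=np.radians(-2.8);G=frame([0,0,-1],[np.cos(a),np.sin(a),0])
st=r.get_state();print(st["q"].round(2),st["contact_force"].round(1),st["tool_pos"].round(4))
for z in(.17,.06,.0305): go([.529,.166,z],G)
E
python3 p3.py
```

```text
[-0.03  0.7  -0.6   1.8   0.51  0.81 -0.93] [ 0.5 -0.2 -2.3] [0.5278 0.1652 0.2003]
dp [ 0.8  1.6 30.2] twist [-0.014 -0.004  0.004] deg 0.9
dp [  0.3   3.1 140.2] twist [-0.014 -0.004  0.004] deg 0.9
dp [  0.2   3.6 169.7] twist [-0.014 -0.004  0.004] deg 0.9
```

Request:
{"name": "step_arm", "arguments": {
  "motion": [
    {"dp":[1,1,25],"twist":[-0.014,-0.004,0.004],"hand":-1},
    {"dp":[1,2,55],"twist":[-0.014,-0.004,0.004],"hand":-1},
    {"dp":[1,2,85],"twist":[-0.014,-0.004,0.004],"hand":-1},
    {"dp":[0,3,110],"twist":[-0.014,-0.004,0.004],"hand":-1},
    {"dp":[0,3,125],"twist":[-0.014,-0.004,0.004],"hand":-1}
  ]
}}

```text
clock: 20.48
tool_pos: [0.5309, 0.1646, 0.0742]
eef_rot: [0.724, 0.69, 0.001, 0.002]
contact_force: [0.0, -0.3, -2.6]
opening: 0.676
finger_force: 30.0
```

```bash
python3 p3.py; python3 - <<'E'
from h import *
s=snap("scene","sc5");
st=r.get_state();P=s["P"].reshape(-1,3);k=s["pixels"].reshape(-1,3).astype(int)
t=st["tool_pos"];m=(np.linalg.norm(P[:,:2]-t[:2],axis=1)<.036)&(P[:,2]>.02)&(P[:,2]<.1)
q=P[m];print(len(q),np.percentile(q,[1,99],axis=0).round(4))
w=snap("wrist","w5")
a=cv2.resize(cv2.imread("pics/sc5.png")[160:290,280:480],(640,416));cv2.imwrite("pics/c5.png",cv2.resize(np.vstack([a,cv2.imread("pics/w5.png")]),(470,600)))
E
```

```text
[-0.13  0.88 -0.43  1.89  0.7   0.53 -1.1 ] [ 0.  -0.3 -2.6] [0.5309 0.1646 0.0742]
dp [  1.2  -1.7 -95.8] twist [0.003 0.001 0.001] deg 0.2
dp [ 1.3 -2.  14.2] twist [0.003 0.001 0.001] deg 0.2
dp [ 1.4 -2.1 43.7] twist [0.003 0.001 0.001] deg 0.2
112 [[0.5029 0.1338 0.0482]
 [0.5599 0.189  0.095 ]]
```

View pics/c5.png

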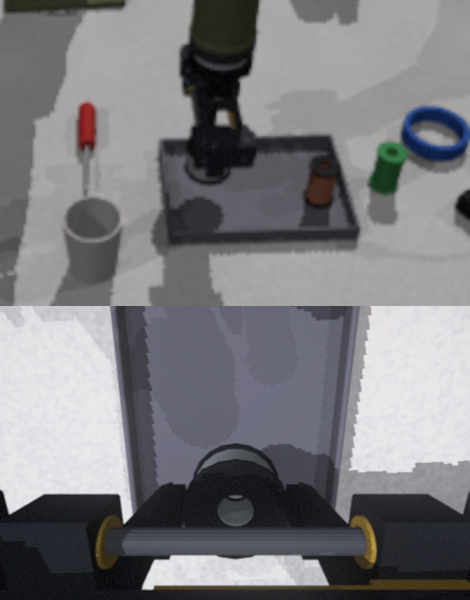

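The reel hangs level over the tray's free end, with the bobbin at px (320,180) well clear. I lower it.

Request:
{"name": "step_arm", "arguments": {
  "motion": [
    {"dp":[1,-1,12],"twist":[0,0,0],"hand":-1},
    {"dp":[1,-2,24],"twist":[0,0,0],"hand":-1},
    {"dp":[1,-2,33],"twist":[0,0,0],"hand":-1},
    {"dp":[1,-2,38],"twist":[0,0,0],"hand":-1},
    {"dp":[1,-2,40],"twist":[0,0,0],"hand":-1}
  ]
}}

```text
clock: 21.2
tool_pos: [0.5307, 0.1667, 0.0363]
eef_rot: [0.724, 0.69, 0.003, 0.002]
contact_force: [-0.7, 0.7, -0.6]
opening: 0.674
finger_force: 30.0
```

Request:
{"name": "step_arm", "arguments": {
  "motion": [
    {"dp":[0,0,0],"twist":[0,0,0],"hand":-1},
    {"dp":[0,0,0.5],"twist":[0,0,0],"hand":-1},
    {"dp":[0,0,1],"twist":[0,0,0],"hand":-1},
    {"dp":[0,0,1.5],"twist":[0,0,0],"hand":-1},
    {"dp":[0,0,2],"twist":[0,0,0],"hand":-1}
  ]
}}

```text
clock: 21.82
tool_pos: [0.5308, 0.1667, 0.0346]
eef_rot: [0.724, 0.69, 0.003, 0.002]
contact_force: [-0.2, 0.4, -1.0]
opening: 0.68
finger_force: 30.0
```

Request:
{"name": "step_arm", "arguments": {
  "motion": [
    {"dp":[0,0,0],"twist":[0,0,0],"hand":-1},
    {"dp":[0,0,0],"twist":[0,0,0],"hand":-1}
  ]
}}

```text
clock: 22.08
tool_pos: [0.5307, 0.1667, 0.0346]
eef_rot: [0.724, 0.69, 0.003, 0.002]
contact_force: [0.7, -0.3, -1.8]
opening: 0.68
finger_force: 30.0
```

Request:
{"name": "step_arm", "arguments": {
  "motion": [
    {"dp":[0,0,1],"twist":[0,0,0],"hand":-1},
    {"dp":[0,0,1],"twist":[0,0,0],"hand":-1}
  ]
}}

```text
clock: 22.32
tool_pos: [0.5307, 0.1667, 0.0335]
eef_rot: [0.724, 0.69, 0.003, 0.002]
contact_force: [-0.2, 0.6, -2.5]
opening: 0.677
finger_force: 30.0
```

Request:
{"name": "step_arm", "arguments": {
  "motion": [
    {"dp":[0,0,1],"twist":[0,0,0],"hand":-1},
    {"dp":[0,0,1],"twist":[0,0,0],"hand":-1}
  ]
}}

```text
clock: 22.58
tool_pos: [0.5307, 0.1667, 0.0325]
eef_rot: [0.724, 0.69, 0.003, 0.002]
contact_force: [-0.1, 0.1, -2.6]
opening: 0.681
finger_force: 30.0
```

Not touching yet, so I continue in 1 mm steps.

Request:
{"name": "step_arm", "arguments": {
  "motion": [
    {"dp":[0,0,1],"twist":[0,0,0],"hand":-1},
    {"dp":[0,0,1],"twist":[0,0,0],"hand":-1}
  ]
}}

```text
clock: 22.82
tool_pos: [0.5307, 0.1667, 0.0315]
eef_rot: [0.724, 0.69, 0.003, 0.002]
contact_force: [0.1, 0.8, -1.7]
opening: 0.675
finger_force: 30.0
```

Request:
{"name": "step_arm", "arguments": {
  "motion": [
    {"dp":[0,0,0.7],"twist":[0,0,0],"hand":-1},
    {"dp":[0,0,0.7],"twist":[0,0,0],"hand":-1}
  ]
}}

```text
clock: 23.08
tool_pos: [0.5308, 0.1667, 0.0308]
eef_rot: [0.724, 0.69, 0.003, 0.002]
contact_force: [-0.1, 0.1, -2.6]
opening: 0.679
finger_force: 30.0
```

Request:
{"name": "step_arm", "arguments": {
  "motion": [
    {"dp":[0,0,0.7],"twist":[0,0,0],"hand":-1},
    {"dp":[0,0,0.7],"twist":[0,0,0],"hand":-1}
  ]
}}

```text
clock: 23.32
tool_pos: [0.5308, 0.1667, 0.0301]
eef_rot: [0.724, 0.69, 0.003, 0.002]
contact_force: [-0.4, -0.5, -2.0]
opening: 0.684
finger_force: 30.0
```

Request:
{"name": "step_arm", "arguments": {
  "motion": [
    {"dp":[0,0,0.7],"twist":[0,0,0],"hand":-1},
    {"dp":[0,0,0.7],"twist":[0,0,0],"hand":-1}
  ]
}}

```text
clock: 23.58
tool_pos: [0.5308, 0.1666, 0.03]
eef_rot: [0.724, 0.69, 0.003, 0.003]
contact_force: [-1.1, -0.6, 4.0]
opening: 0.675
finger_force: 30.0
```

Contact shows as +4 N, so the reel is on the tray floor. I ease the grip, open and lift away.

Request:
{"name": "step_arm", "arguments": {
  "motion": [
    {"dp":[0,0,0],"twist":[0,0,0],"hand":-1},
    {"dp":[0,0,0],"twist":[0,0,0],"hand":-1}
  ],
  "force": 5
}}

```text
clock: 23.82
tool_pos: [0.5309, 0.1666, 0.0297]
eef_rot: [0.724, 0.69, 0.003, 0.002]
contact_force: [-1.6, -0.4, 5.5]
opening: 0.685
finger_force: 5.0
```

Request:
{"name": "step_arm", "arguments": {
  "motion": [
    {"dp":[0,0,0],"twist":[0,0,0],"hand":0.6},
    {"dp":[0,0,0],"twist":[0,0,0],"hand":0.8},
    {"dp":[0,0,0],"twist":[0,0,0],"hand":1},
    {"dp":[0,0,0],"twist":[0,0,0],"hand":1},
    {"dp":[0,0,0],"twist":[0,0,0],"hand":1}
  ]
}}

```text
clock: 24.45
tool_pos: [0.5308, 0.1667, 0.0294]
eef_rot: [0.724, 0.69, 0.003, 0.002]
contact_force: [-0.9, -0.8, -0.6]
opening: 0.999
finger_force: 0.0
```

Request:
{"name": "step_arm", "arguments": {
  "motion": [
    {"dp":[0,0,-8],"twist":[0,0,0],"hand":1},
    {"dp":[0,0,-20],"twist":[0,0,0],"hand":1},
    {"dp":[0,0,-40],"twist":[0,0,0],"hand":1},
    {"dp":[0,0,-80],"twist":[0,0,0],"hand":1},
    {"dp":[0,0,-130],"twist":[0,0,0],"hand":1}
  ]
}}

```text
clock: 25.08
tool_pos: [0.5292, 0.1663, 0.1609]
eef_rot: [0.724, 0.69, 0.002, 0.002]
contact_force: [1.8, 0.5, 0.2]
opening: 0.995
finger_force: 0.0
```

```bash
python3 - <<'E'
from h import *
w=snap("wrist","w6");s=snap("scene","sc6");print(find("scene",s,"reel"),find("scene",s,"bobbin"),find("scene",s,"mug"),find("scene",s,"lamp_handle"))
P=s["P"].reshape(-1,3)
for nm,c in(("stalk",(.58,-.487)),):
    m=(abs(P[:,0]-c[0])<.06)&(abs(P[:,1]-c[1])<.06)&(P[:,2]>.23)&(P[:,2]<.29);print(nm,P[m].mean(0).round(3))
P=w["P"].reshape(-1,3);m=(np.linalg.norm(P[:,:2]-[.531,.167],axis=1)<.04)&(P[:,2]>.03)&(P[:,2]<.07);q=P[m];t=q[q[:,2]>.043];A=np.c_[t[:,:2],np.ones(len(t))];print(len(t),t.mean(0).round(4),"tilt",np.linalg.lstsq(A,t[:,2],rcond=None)[0][:2].round(3))
a=cv2.resize(cv2.imread("pics/sc6.png")[150:310,100:480],(760,320));cv2.imwrite("pics/c6.png",cv2.resize(np.vstack([a,cv2.resize(cv2.imread("pics/w6.png"),(760,475))]),(570,596)))
E
```

```text
[(array([0.5411, 0.1621, 0.0455]), 0.69), (array([ 0.5791, -0.2547,  0.0141]), 0.45)] [(array([0.5631, 0.3057, 0.0479]), 0.6), (array([0.5418, 0.3984, 0.0467]), 0.56)] [(array([0.6453, 0.0043, 0.0611]), 0.57)] [(array([ 0.6116, -0.4685,  0.2051]), 0.64)]
stalk [ 0.585 -0.486  0.257]
4128 [0.5297 0.1679 0.0451] tilt [0.001 0.001]
```

View pics/c6.png

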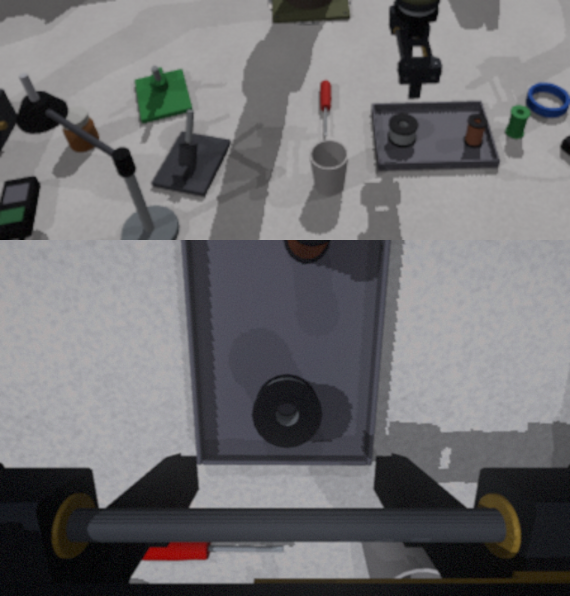

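The reel lies flat in the tray's free end (scene px (403,130), zero tilt). The bobbin, cup and stand are in place, the lamp is clear and the gripper touches nothing.

```bash
python3 -c "
from plant import r;print(r.finish_job())"
```

```text
the job is handed in; nothing more can be done
None
```

The job is done and handed in at about 25 s of the 67 s allowed. The lamp head is swung more than 20 cm clear of the spindle, and the reel lies flat in the tray's free end beside the bobbin. The stand, bobbin and cup show no movement in the camera measurements.

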